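Load a bitumen sample into a penetrometer and ratchet its stage up to the red line

ROBOT

A 6-joint arm with a two-finger parallel gripper is mounted at the origin on the work surface. World frame = base frame: x ahead of the robot, y to its left, z up, the work surface at z = 0. Lengths are in m, angles in rad, forces in N, time in s.
With the tool pointing down it reaches from about 0.375 to 0.925 m from the base axis. Payload 5.7 kg.
Tool frame: the origin (TCP) lies midway between the tips of the shut fingers; the grasp point (between the pads) lies 19 mm behind it; z points along the fingers, y is the line along which they close (so a half turn about z gives the same grasp; the last joint's range is limited). The gripper opens to 85 mm and grips with 20 to 120 N. Pads are 22 mm wide; open, the fingers measure 114 mm over their backs; the gripper's body (76 mm by 85 mm) begins 54 mm behind the grasp point. The pads swing forward as they close: fully open they stand 13 mm farther back than shut.
Start: joints at [-0.115, 0.359, 1.51, -0, 1.272, -0.115], TCP at [0.6, -0, 0.231] pointing down, gripper open.
Joint ranges: [-2.97, 2.97], [-1.01, 2.36], [0.21, 2.38], [-0.96, 4.11], [0.2, 2.71], [-2.98, 2.98]. Speed limits (rad/s): [2.39, 2.39, 3.14, 3.14, 3.14, 3.14].

INTERFACE

Orientations are given as a unit quaternion [w, x, y, z].
In Python, from rig import robot, viewer gives the robot as it stands.
- The arm moves only by the shell command python3 -m inch 'ROWS'. ROWS is JSON, a list of rows, each an object of numbers: "x", "y", "z": the shift along the tool's x, y, z in m; "wx", "wy", "wz": the turn, a rotation vector about the tool's x, y, z in units of 5 degrees (1.0 is 5 degrees); "claw": the closure, from -1 (fully open) to 1 (shut). In form: [{"x": .., "y": .., "z": .., "wx": .., "wy": .., "wz": .., "claw": ..}, ...]. A call has exactly 8 rows; each row is the pose to reach, as a shift and turn from the pose commanded when the call began, along the tool's axes at that moment; what a row does not reach only later rows make up. A row lasts 1/12 s, in which the tool goes at most 41.7 mm and 7.16 degrees, less where a joint would pass 70% of its speed; a pose out of reach is approached as far as the arm can. A call with a gripper value outside its range is refused whole. The fingers move at their own pace and stop on an object; the grip force is fixed at half the most. Time passes only in rows, so rows that repeat a pose let the fingers close, or fill a call up. It gives the time, the measured TCP pose, the force, the opening and the grip force at its end, in the units of the state.
- robot.get_state(): the state, without advancing time (a new reading comes with each control period).
- viewer.camera(name): name is "scene" or "side" or "wrist"; returns (picture, depth): 400x640x3 uint8, red, green, blue; 400x640 float32, m along the optical axis (not along the pixel's ray), 0 where there is no reading.
- viewer.camera_model(name): a dict with "mtx" (3x3 intrinsics, pixels), "rvec" (rotation vector, rad) and "tvec" (3), from world to camera coordinates, as OpenCV has them. Camera axes: x right, y down, z forward; pixel columns grow to the right and rows downward; lengths in m; the calibration is good to about 2 mm. A picture is of the moment at which its call begins: read the wrist's pose just before it. camera_model takes no time and is no camera call; for the wrist camera it gives the pose at the moment of the call.
- robot.sign_off(): hands the job in; it is judged then, once.
The state is a dict: "time": time; "q": joint angles; "joint_velocities": joint speeds; "effort": joint torques, N m; "tcp_pos": TCP position; "ee_rot": TCP orientation; "ft_force": force on the tool from outside, world axes, zero at the start; "torque": the same for the moment, N m; "width": opening from 0.0 (shut) to 1.0 (fully open); "finger_force": force on a finger pad.
Only numpy, scipy, OpenCV 4.12 (cv2) and the standard library are available. Lean on these libraries where they do the work, as an engineer would, in place of code of your own. Each camera call takes 0.05 s, during which the arm holds its last target. There are 200 camera calls.

TASK

With the penetrometer's stage still low, stand the open tin of black bitumen on the middle of the stage, under the needle, and let go of it. Then lift the stage, counting the clicks of its ratchet, to the sixth notch from the bottom - where the red band on the column has just come clear of the collar - and no notch further, and leave it resting there on the pawl with the tin still in place. Nothing may touch the needle, and the other things on the bench stay where they are.

Things in the scene. Friction and masses are not known exactly. Their poses are not given: they have to be found in the camera images.
- tin_center (a point): Centre (half-way up) of the sample tin: upright round steel tin, 55 mm diameter, 35 mm high, 0.11 kg, open and filled almost to the rim with hard black bitumen (its top is a black disc). It stands on the cork board among two tins of the same size, one empty (bright inside), one lidded (yellow spot); which stands where varies. z: up its axis.
- stage_top (a point): Centre of the top face of the lift stage: flat round aluminium plate, 100 mm diameter, 8 mm thick, with a black 60 mm circle round the tin's place. It moves only straight up and down; fully down its top is 150 mm over the bench. z up; -x points along the lift handle, away from the stage; +y to the instrument's post (32 mm bar, axis 130 mm away), which carries the head over the stage.
- lift_handle (a point): Middle of the lift handle's grip: orange level bar 62 mm long (x), 16 mm wide (y), 14 mm high, fixed to the stage and pointing out from it towards the robot's side. It lies 90 mm from the stage's axis in the stage's -x direction, 7 mm below the stage's top face (bar top flush with it). Free space beside it and at least 70 mm under it. Axes as the stage: pinch it across y.
- needle_tip (a point): Tip of the fixed needle, pointing down on the stage's axis, 283 mm over the bench. Above: chuck and brass disc (28 mm diameter, from 307 mm), then the head (x, y within 36 mm of the axis, from 337 mm up) with a dial on its -x face reaching 48 mm out, from 360 mm up. So come in tilted from the -x side. At the sixth notch the tin's rim is 14 mm below the tip; a notch more drives it into the needle.
- lift_stage (a joint): Height of the stage above fully down, m. Notches every 0.014: the pull (with the tin) climbs from 8 to 14 N before a click and drops after it, 1 to 2 mm above the notch; then it cannot sink below that notch; let go between two it sinks to the lower. Starts at rest at 0, 0.014 or 0.028. Set (sixth) notch: 0.084, the 7 mm red band of the column all above the collar. Seventh: 0.098, too far.
- penetrometer: The instrument, fixed; position and yaw vary. Origin on the bench under the stage's axis; -x to the handle's side (towards the robot), +y to the post. Grey base x -100 to 100, y -90 to 180 mm, top 45 mm over the bench; grey collar of the ratchet column 46 mm wide, up to 125 mm. In its slot on the -x side the red pawl; its thumb tail, reaching 54 mm out, releases the ratchet: not needed.
- sample_board: Cork board on which the three tins stand, 240 x 240 mm, 6 mm thick, fixed; origin at the centre of its underside.
- tin_empty: Empty steel tin, 55 mm diameter, 35 mm high; leave alone. Origin at the centre of its underside.
- tin_lidded: Lidded steel tin with a yellow spot, 57 mm diameter, 37 mm high; leave alone. Origin at the centre of its underside.
- brass_weight: Small brass knob weight, 28 mm diameter, 24 mm high, standing on the instrument's base at its right; leave alone. Origin at the centre of its underside.
- wash_bottle: White wash bottle with a red cap, 60 mm diameter, 170 mm high; leave alone. Origin at the centre of its underside.
- timer: White lab timer lying flat, 55 x 70 x 20 mm; leave alone. Origin at the centre of its underside.
- needle_case: Blue needle case with a clear lid, 35 x 90 x 19 mm; leave alone. Origin at the centre of its underside.
- spatula: Spatula lying flat, 160 mm long; leave alone. Origin near its middle.
- tin_full: The sample tin itself (see tin_center); origin at the centre of its underside.
- needle: The needle with its chuck and weight, fixed in the head; origin at the tip.

How it is judged:
By the outcome, as a careful person would: the job done as asked, in the order asked, and still so for the second after the job is handed in, with the robot touching nothing.
It also fails if it takes over 64 s, if anything falls off the work surface, if the arm or the gripper's body presses on something with over 40 N, if the wrist force passes 120 N, or if a joint passes its speed limit or range.

## Working session

There is one attempt and no reset: what is moved stays moved. The work goes in short steps, Python scripts to look and compute and a shell command to move; the robot and the scene stay as the last step left them, time stands still between calls to the robot, and variables do not carry over. Pictures are saved under pics/ and viewed, at most 13 in all, crops included, and the job is handed in when it is done.

```bash
ls; mkdir -p pics; python3 - <<'E'
from rig import robot, viewer
import cv2,numpy as np
for n in ("scene","side"):
    p,d=viewer.camera(n); cv2.imwrite(f"pics/{n}0.png",p[:,:,::-1]); np.savez(f"{n}0.npz",p=p,d=d)
    m=viewer.camera_model(n);R=cv2.Rodrigues(np.array(m["rvec"],float))[0]
    print(n,m["mtx"],-R.T@np.array(m["tvec"]).ravel(),R[2])
s=robot.get_state();print(s)
E
```

```text
pics
scene [[389.78008652   0.         313.90858425]
 [  0.         389.78008652 199.3329387 ]
 [  0.           0.           1.        ]] [1.42473282 0.14675885 0.75870373] [-0.82513671 -0.17744739 -0.53634116]
side [[382.5229206    0.         325.94662612]
 [  0.         382.5229206  199.32717797]
 [  0.           0.           1.        ]] [ 0.10598106 -0.62873628  1.05513206] [ 0.36815804  0.52708245 -0.76592673]
{'time': 0.1, 'q': array([-1.15108980e-01,  3.59447074e-01,  1.51132035e+00,  1.25696121e-06,
        1.27252717e+00, -1.15085879e-01]), 'joint_velocities': array([ 0.00047255, -0.00092794, -0.00285608, -0.00125542,  0.0011702 ,
        0.00067565]), 'effort': array([ 5.04615236e-04, -5.28650415e+01, -2.79350227e+01, -1.37166940e-04,
        4.90131526e-03,  3.56782721e-05]), 'tcp_pos': array([5.99380856e-01, 5.89811602e-05, 2.30530732e-01]), 'ee_rot': array([-6.67221488e-04,  7.07114823e-01,  7.07098227e-01, -5.28169293e-04]), 'ft_force': array([0.46535975, 0.47998895, 0.08742172]), 'torque': array([ 0.00346079,  0.04464277, -0.03273147]), 'finger_force': 0.0, 'width': 0.9958881001171561}
```

View pics/scene0.png

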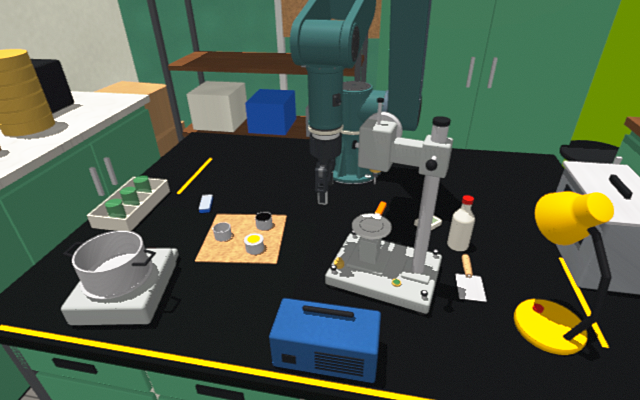

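View pics/side0.png

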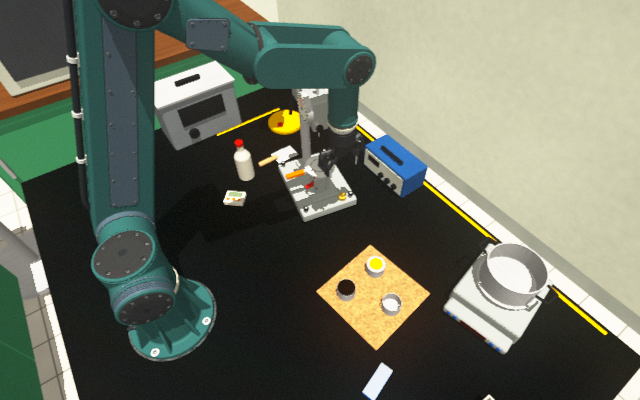

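The scene view shows the black tin at (264,217), empty at (222,231), lidded at (254,242), and the stage at (372,226) with the orange handle at (380,209). The side view shows the black tin at (346,289) and the handle at (295,174); the arm partly hides the stage there.

```bash
cat > h.py <<'E'
import cv2,numpy as np
def pts(m,d,vu):
    """world points of pixels (rows v,u) by depth"""
    R=cv2.Rodrigues(np.array(m["rvec"],float))[0];t=np.array(m["tvec"],float).ravel();K=np.array(m["mtx"])
    v,u=vu;z=d[v,u];ok=z>0;v,u,z=v[ok],u[ok],z[ok]
    c=np.linalg.inv(K)@np.vstack([u,v,np.ones_like(u)])*z
    return (R.T@(c-t[:,None])).T
def ray(m,uv):
    R=cv2.Rodrigues(np.array(m["rvec"],float))[0];t=np.array(m["tvec"],float).ravel();K=np.array(m["mtx"])
    d=R.T@np.linalg.inv(K)@np.array([*uv,1.]);return -R.T@t,d/np.linalg.norm(d)
def onplane(m,uv,z):
    c,d=ray(m,uv);return c+d*(z-c[2])/d[2]
def tri(m1,a,m2,b):
    c1,d1=ray(m1,a);c2,d2=ray(m2,b)
    s=np.linalg.lstsq(np.array([d1,-d2]).T,c2-c1,rcond=None)[0]
    p,q=c1+s[0]*d1,c2+s[1]*d2;return (p+q)/2,np.linalg.norm(p-q)
def blob(mask,box):
    u0,v0,u1,v1=box;k=np.zeros_like(mask);k[v0:v1,u0:u1]=mask[v0:v1,u0:u1]
    n,l,s,c=cv2.connectedComponentsWithStats(k.astype(np.uint8));i=1+np.argmax(s[1:,4]);return l==i,c[i],s[i]
E
python3 - <<'E'
from rig import viewer
from h import *
np.set_printoptions(precision=4,suppress=True)
M={n:viewer.camera_model(n) for n in("scene","side")}
B={"black":{"scene":(252,208,276,228),"side":(334,276,358,300)},"orange":{"scene":(365,195,395,220),"side":(280,165,308,182)}}
for k,b in B.items():
    c={}
    for n,box in b.items():
        f=np.load(n+"0.npz");p=f["p"].astype(int);d=f["d"]
        mask=(p.max(2)<70) if k=="black" else (p[...,0]>150)&(p[...,1]>60)&(p[...,1]<170)&(p[...,2]<60)
        l,c[n],s=blob(mask,box);P=pts(M[n],d,np.nonzero(l))
        print(k,n,c[n],s,"depth med",np.median(P,0),"lo",P.min(0),"hi",P.max(0))
    print(" tri",tri(M["scene"],c["scene"],M["side"],c["side"]))
# stage top: grey pixels by depth near stage
f=np.load("scene0.npz");P=pts(M["scene"],f["d"],tuple(a.ravel() for a in np.mgrid[205:245,345:400]))
h,e=np.histogram(P[:,2],bins=np.arange(.03,.25,.004));i=np.argmax(h*(e[:-1]>.13));print(e[i],h[i])
Q=P[(P[:,2]>e[i]-.003)&(P[:,2]<e[i]+.007)];print(len(Q),Q.min(0),Q.max(0),Q.mean(0))
(c,r),R=np.array(cv2.minEnclosingCircle(Q[:,:2].astype(np.float32))[0]),cv2.minEnclosingCircle(Q[:,:2].astype(np.float32))[1];print(c,r,R)
big=cv2.resize(f["p"][100:320,310:470],None,fx=3.7,fy=2.7*1.0,interpolation=cv2.INTER_CUBIC);cv2.imwrite("pics/crop1.png",big[:,:,::-1])
E
```

```text
black scene [263.1689 212.8995] [252 208  24  13 219] depth med [ 0.3679 -0.2442  0.0018] lo [ 0.331  -0.3095 -0.0035] hi [ 0.4683 -0.2109  0.0426]
black side [345.9109 286.9505] [338 280  17  15 202] depth med [ 0.4474 -0.2344  0.0402] lo [ 0.423  -0.2584  0.0356] hi [ 0.4712 -0.2103  0.0447]
 tri (array([ 0.443 , -0.2357,  0.0497]), np.float64(0.005473994177231717))
orange scene [380.8085 207.2979] [375 201  11  13  47] depth med [0.5137 0.1393 0.1619] lo [ 0.2241  0.1184 -0.0031] hi [0.5448 0.1496 0.1652]
orange side [295.4615 175.2564] [286 172  18   7  39] depth med [0.5177 0.1282 0.159 ] lo [0.4881 0.124  0.1503] hi [0.5426 0.1423 0.1645]
 tri (array([0.5161, 0.1351, 0.1582]), np.float64(0.009498836876865105))
0.16200000000000012 643
807 [0.5045 0.0691 0.159 ] [0.6545 0.1669 0.1664] [0.6014 0.1195 0.163 ]
0.5797718167304993 0.12846243381500244 0.0766119435429573
```

View pics/crop1.png

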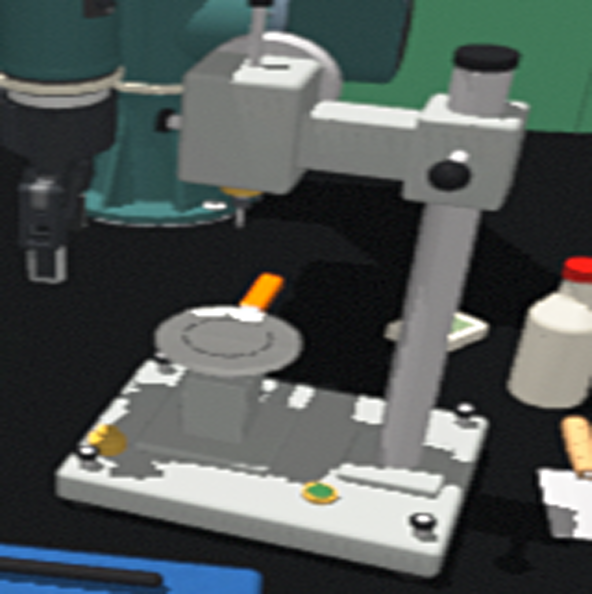

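The crop shows the stage disc with its ring centred near (228,337), the handle behind it pointing at the robot, and the needle above at (240,222), with the post on the right.

```bash
cat >> h.py <<'E'
from scipy.spatial.transform import Rotation as Ro
def rot(s): w,x,y,z=s["ee_rot"]; return Ro.from_quat([x,y,z,w])
def goal(phi,a,sgn):
    p,a=np.radians(phi),np.radians(a)
    z=np.array([np.sin(a)*np.cos(p),np.sin(a)*np.sin(p),-np.cos(a)]);y=sgn*np.array([-np.sin(p),np.cos(p),0])
    return Ro.from_matrix(np.array([np.cross(y,z),y,z]).T)
def delta(s,tcp,G):
    R=rot(s);return np.round(R.inv().apply(np.array(tcp)-s["tcp_pos"]),4),np.round(np.degrees((R.inv()*G).as_rotvec())/5,3)
E
python3 - <<'E'
from rig import viewer,robot
from h import *
np.set_printoptions(precision=4,suppress=True)
M={n:viewer.camera_model(n) for n in("scene","side")};s=robot.get_state()
print("empty",onplane(M["scene"],(222,228),.041),onplane(M["side"],(391,300),.041))
print("lid",onplane(M["scene"],(254,240),.043),onplane(M["side"],(375.5,264.5),.043))
w=viewer.camera_model("wrist");c,d=ray(w,(320,200));R=rot(s)
print("cam in tool",R.inv().apply(c-s["tcp_pos"]),R.inv().apply(d),w["mtx"][0])
f=np.load("scene0.npz");P=pts(M["scene"],f["d"],tuple(a.ravel() for a in np.mgrid[195:245,345:400]))
Q=P[(P[:,2]>.159)&(P[:,2]<.17)];S=Q[Q[:,0]>.557]
c,r=cv2.minEnclosingCircle(S[:,:2].astype(np.float32));print("stage",c,r,np.median(S[:,2]))
H=Q[Q[:,0]<.545];print("handle",len(H),H.mean(0),H.min(0),H.max(0))
# base yaw: white base top at z .045
P=pts(M["scene"],f["d"],tuple(a.ravel() for a in np.mgrid[215:320,320:450]));P=P[(P[:,2]>.040)&(P[:,2]<.048)]
print("base",cv2.minAreaRect(P[:,:2].astype(np.float32)))
E
```

```text
empty [ 0.53   -0.3396  0.041 ] [ 0.5257 -0.3417  0.041 ]
lid [ 0.5725 -0.2207  0.043 ] [ 0.5639 -0.2291  0.043 ]
cam in tool [ 0.0841 -0.0009 -0.1427] [-0.3287  0.0137  0.9443] [308.8134   0.     315.6712]
stage (0.6050412058830261, 0.11799225956201553) 0.05131276324391365 0.16310913821844675
handle 68 [0.5193 0.1372 0.1628] [0.4885 0.1247 0.1593] [0.5448 0.1491 0.1652]
base ((0.5577980279922485, 0.1774316281080246), (0.27481305599212646, 0.32063060998916626), 77.57151794433594)
```

```bash
python3 -m inch '[{"x":-0.04,"y":-0.02,"z":0},{"x":-0.08,"y":-0.04,"z":0.01,"wz":-1},{"x":-0.11,"y":-0.07,"z":0.02,"wz":-2.4},{"x":-0.15,"y":-0.09,"z":0.03,"wz":-3.8},{"x":-0.18,"y":-0.11,"z":0.04,"wz":-5.2},{"x":-0.21,"y":-0.13,"z":0.05,"wz":-6.6},{"x":-0.234,"y":-0.152,"z":0.06,"wz":-8},{"x":-0.234,"y":-0.152,"z":0.07,"wz":-9.4}]'
python3 -m inch '[{"wz":-1.4},{"wz":-2.8},{"wz":-4.2},{"wz":-5.6},{"wz":-6.1},{"wz":-6.1},{"wz":-6.1},{"wz":-6.1}]'
python3 - <<'E'
from rig import viewer,robot
from h import *
s=robot.get_state();w=viewer.camera_model("wrist");p,d=viewer.camera("wrist")
np.savez("w1.npz",p=p,d=d);cv2.imwrite("pics/w1.png",p[:,:,::-1])
np.set_printoptions(precision=4,suppress=True)
print(s["time"],s["tcp_pos"],s["q"],rot(s).as_matrix())
P=pts(w,d,tuple(a.ravel() for a in np.mgrid[0:400,0:640]))
r=P[(abs(P[:,0]-.447)<.05)&(abs(P[:,1]+.234)<.05)&(P[:,2]>.034)&(P[:,2]<.05)]
c,R=cv2.minEnclosingCircle(r[:,:2].astype(np.float32));print(c,R,r.min(0),r.max(0),np.median(r[:,2]))
E
```

```text
0.1 [0.5994 0.0001 0.2305] [-0.1151  0.3594  1.5113  0.      1.2725 -0.1151] [[ 0.      1.     -0.0017]
 [ 1.     -0.      0.0002]
 [ 0.0002 -0.0017 -1.    ]]
(0.4638369381427765, -0.23190657794475555) 0.02061355672776699 [ 0.4551 -0.2524  0.0341] [ 0.4737 -0.2114  0.0423] 0.040212533265826265invalid input at $[0]: expected keys x, y, z, wx, wy, wz, claw
invalid input at $[0]: expected keys x, y, z, wx, wy, wz, claw
```

View pics/w1.png

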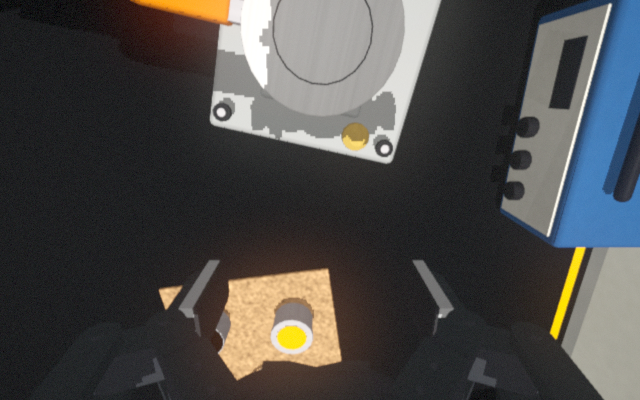

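The wrist view, from the unmoved pose, shows the stage's ring centred at about (322,35), the handle at the top left, and the lidded tin at (292,335). The move was refused because every key is required, so I'll resend it in full.

```bash
python3 -m inch '[{"x":-0.04,"y":-0.02,"z":0,"wx":0,"wy":0,"wz":0,"claw":-1},{"x":-0.08,"y":-0.04,"z":0.01,"wx":0,"wy":0,"wz":-1,"claw":-1},{"x":-0.11,"y":-0.07,"z":0.02,"wx":0,"wy":0,"wz":-2.4,"claw":-1},{"x":-0.15,"y":-0.09,"z":0.03,"wx":0,"wy":0,"wz":-3.8,"claw":-1},{"x":-0.18,"y":-0.11,"z":0.04,"wx":0,"wy":0,"wz":-5.2,"claw":-1},{"x":-0.21,"y":-0.13,"z":0.05,"wx":0,"wy":0,"wz":-6.6,"claw":-1},{"x":-0.234,"y":-0.152,"z":0.06,"wx":0,"wy":0,"wz":-8,"claw":-1},{"x":-0.234,"y":-0.152,"z":0.07,"wx":0,"wy":0,"wz":-9.4,"claw":-1}]'
python3 -m inch '[{"x":0,"y":0,"z":0,"wx":0,"wy":0,"wz":-1.4,"claw":-1},{"x":0,"y":0,"z":0,"wx":0,"wy":0,"wz":-2.8,"claw":-1},{"x":0,"y":0,"z":0,"wx":0,"wy":0,"wz":-4.2,"claw":-1},{"x":0,"y":0,"z":0,"wx":0,"wy":0,"wz":-5.6,"claw":-1},{"x":0,"y":0,"z":0,"wx":0,"wy":0,"wz":-6.1,"claw":-1},{"x":0,"y":0,"z":0,"wx":0,"wy":0,"wz":-6.1,"claw":-1},{"x":0,"y":0,"z":0,"wx":0,"wy":0,"wz":-6.1,"claw":-1},{"x":0,"y":0,"z":0,"wx":0,"wy":0,"wz":-6.1,"claw":-1}]'
python3 - <<'E'
from rig import viewer,robot
from h import *
s=robot.get_state();w=viewer.camera_model("wrist");p,d=viewer.camera("wrist")
np.savez("w2.npz",p=p,d=d);cv2.imwrite("pics/w2.png",p[:,:,::-1])
np.set_printoptions(precision=4,suppress=True)
print(s["time"],s["tcp_pos"],s["q"],rot(s).as_matrix())
P=pts(w,d,tuple(a.ravel() for a in np.mgrid[0:400,0:640]))
r=P[(abs(P[:,0]-.447)<.05)&(abs(P[:,1]+.234)<.05)&(P[:,2]>.034)&(P[:,2]<.05)]
c,R=cv2.minEnclosingCircle(r[:,:2].astype(np.float32));print(c,R,r.min(0),r.max(0),np.median(r[:,2]))
E
```

```text
time: 0.82
tcp_pos: [0.4456, -0.2372, 0.1612]
ee_rot: [0.0, 0.381, 0.925, -0.001]
ft_force: [0.1, 0.6, -0.8]
width: 1.001
finger_force: 0.0
time: 1.48
tcp_pos: [0.4479, -0.2339, 0.1612]
ee_rot: [-0.0, 0.127, 0.992, 0.0]
ft_force: [0.9, 0.8, -0.5]
width: 1.002
finger_force: 0.0
1.4833 [ 0.4479 -0.2339  0.1612] [-0.6181  0.3041  1.7956 -0.0001  1.0422 -1.9346] [[-0.9679  0.2514 -0.0003]
 [ 0.2514  0.9679  0.0001]
 [ 0.0003  0.     -1.    ]]
(0.4460638165473938, -0.23298577964305878) 0.027760829776525497 [ 0.4184 -0.2601  0.0341] [ 0.4734 -0.2059  0.0427] 0.040098319360616724
```

View pics/w2.png

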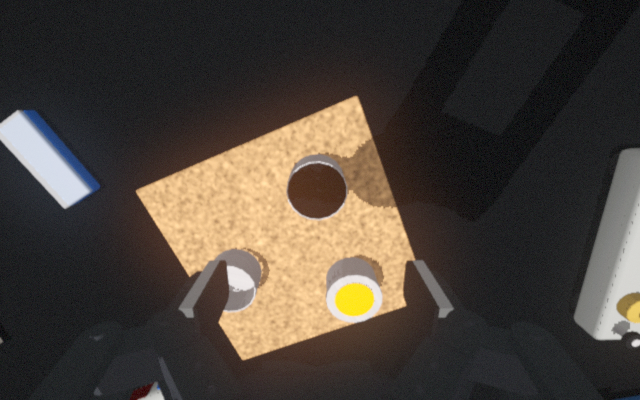

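The view shows the bitumen tin at (317,188), the empty tin at (235,282) and the lidded tin at (354,297), with the black tin clear on every side.

```bash
python3 - <<'E'
from rig import viewer,robot
from h import *
np.set_printoptions(precision=4,suppress=True)
s=robot.get_state();w=viewer.camera_model("wrist")
# camera of the first picture
R0=np.array([[0,1,-.0017],[1,0,.0002],[.0002,-.0017,-1]]);t0=np.array([.59938,.00006,.23053])
Rw=cv2.Rodrigues(np.array(w["rvec"],float))[0];tw=np.array(w["tvec"]).ravel();R1=rot(s).as_matrix();t1=s["tcp_pos"]
A=R1@R0.T # world-old -> world-now
Rn=Rw@A; tn=Rw@(t1-A@t0)+tw
m={"mtx":w["mtx"],"rvec":cv2.Rodrigues(Rn)[0],"tvec":tn}
f=np.load("w1.npz");P=pts(m,f["d"],tuple(a.ravel() for a in np.mgrid[0:140,130:450]))
h,e=np.histogram(P[:,2],bins=np.arange(.02,.3,.003));i=np.argsort(h)[-5:];print(e[i],h[i])
# ring: dark thin line on the plate
g=cv2.cvtColor(f["p"],cv2.COLOR_RGB2GRAY);bh=cv2.morphologyEx(g,cv2.MORPH_BLACKHAT,np.ones((9,9)))
v,u=np.nonzero(bh[0:95,265:380]>40);u=u+265
X=np.array([onplane(m,(a,b),.164) for a,b in zip(u,v)]);r=np.linalg.norm(X[:,:2]-[.605,.118],axis=1);X=X[abs(r-.03)<.006]
q=np.linalg.lstsq(np.c_[2*X[:,:2],np.ones(len(X))],(X[:,:2]**2).sum(1),rcond=None)[0];print("ring",len(X),q[:2],np.sqrt(q[2]+q[:2]@q[:2]))
p=f["p"].astype(int);o=(p[...,0]>180)&(p[...,1]>70)&(p[...,1]<170)&(p[...,2]<60);o[60:]=0
print("orange z",np.median(pts(m,f["d"],np.nonzero(o)),0))
S=P[(P[:,2]>.158)&(P[:,2]<.17)];print("stage z",np.median(S[:,2]),S.max(0),S.min(0))
G=goal(-12.5,45,1);z=G.as_matrix()[:,2];tin=np.array([.446,-.233,0.032])
T=tin+z*.024;print("graspTCP",T,delta(s,T-z*.09,G))
E
```

```text
[0.056 0.041 0.164 0.044 0.161] [ 248 1743 7401 8971 9760]
ring 346 [0.603  0.1201] 0.029798280483161948
orange z [0.5165 0.1322 0.1626]
stage z 0.163863765764126 [0.6527 0.1372 0.1668] [0.4895 0.071  0.1581]
graspTCP [ 0.4626 -0.2367  0.015 ] (array([ 0.0487, -0.0013,  0.0826]), array([-0.16 , -9.002, -0.387]))
```

```bash
python3 -m inch '[{"x":0.005,"y":0,"z":0.005,"wx":0,"wy":-1.3,"wz":0,"claw":-1},{"x":0.012,"y":0,"z":0.015,"wx":0,"wy":-2.6,"wz":0,"claw":-1},{"x":0.02,"y":0,"z":0.03,"wx":0,"wy":-3.9,"wz":-0.1,"claw":-1},{"x":0.03,"y":0,"z":0.045,"wx":0,"wy":-5.2,"wz":-0.2,"claw":-1},{"x":0.04,"y":-0.001,"z":0.06,"wx":-0.1,"wy":-6.5,"wz":-0.3,"claw":-1},{"x":0.049,"y":-0.001,"z":0.075,"wx":-0.1,"wy":-7.8,"wz":-0.4,"claw":-1},{"x":0.049,"y":-0.001,"z":0.083,"wx":-0.16,"wy":-9,"wz":-0.39,"claw":-1},{"x":0.049,"y":-0.001,"z":0.083,"wx":-0.16,"wy":-9,"wz":-0.39,"claw":-1}]'
python3 - <<'E'
from rig import robot
from h import *
s=robot.get_state();G=goal(-12.5,45,1);print(s["q"],delta(s,[.4626,-.2367,.015],G))
E
```

```text
time: 2.2
tcp_pos: [0.4071, -0.1822, 0.1558]
ee_rot: [0.277, 0.133, 0.95, -0.051]
ft_force: [0.2, -0.1, -0.2]
width: 1.003
finger_force: 0.0
[-0.78563037  0.07869103  2.37493486  0.98280686  0.29529068 -2.97448794] (array([ 0.0187, -0.0335,  0.1563]), array([-0.687, -2.474, -0.437]))
```

The arm hit joint limits (q3 and q6) at that tilt. I'll fit a small kinematic model from the recorded poses so I can choose a feasible grasp orientation.

```bash
cat > kin.py <<'E'
from h import *
from scipy.optimize import least_squares
Rz=lambda a:Ro.from_euler('z',a).as_matrix();Ry=lambda a:Ro.from_euler('y',a).as_matrix()
def fk(q,k,s4=1,s6=1):
    a1,d1,L1,L2,o,e,d6,off=k
    R1=Rz(q[0]);Ra=R1@Ry(q[1]);Rb=R1@Ry(q[1]+q[2]);Rw=Rb@Rz(s4*q[3])@Ry(q[4])
    R=Rw@Rz(s6*q[5]+off)
    return R1@[a1,e,d1]+Ra@[0,0,L1]+Rb@[o,0,L2]+R@[0,0,d6],R
E
cat > rec.py <<'E'
import json
from rig import robot
s=robot.get_state();open("poses.jsonl","a").write(json.dumps([list(map(float,s[k])) for k in("q","tcp_pos","ee_rot")])+"\n")
E
cat > poses.jsonl <<'E'
[[-0.11510898,0.359447074,1.51132035,0.0,1.27252717,-0.115085879],[0.599380856,0.00005898,0.230530732],[-0.000667,0.707114823,0.707098227,-0.000528]]
[[-0.6181,0.3041,1.7956,-0.0001,1.0422,-1.9346],[0.4479,-0.2339,0.1612],[0.0,0.127,0.992,0.0]]
E
python3 rec.py; cat > fit.py <<'E'
from kin import *
import json
D=[json.loads(l) for l in open("poses.jsonl")]
def res(k,s4,s6):
    r=[]
    for q,p,w in D:
        x,R=fk(q,k,s4,s6);G=Ro.from_quat([*w[1:],w[0]]);r+=[*(50*(x-p)),*(10*(G.inv()*Ro.from_matrix(R)).as_rotvec())]
    return np.r_[r,np.array(k[:5])*[.02,.01,.01,.01,.02]-np.array([0,.4,.4,.4,0])*[.02,.01,.01,.01,.02]]
best=min((least_squares(res,[0,.4,.4,.4,0,.07,.2,off],args=(s4,s6)) for s4 in(1,-1) for s6 in(1,-1) for off in(0,1.57,3.1,-1.57)),key=lambda b:b.cost)
print(best.cost,np.round(best.x,4));print(np.abs(best.fun).max());np.save("k.npy",best.x)
for s4 in(1,-1):
  for s6 in(1,-1): print(s4,s6,min(least_squares(res,[0,.4,.4,.4,0,.07,.2,off],args=(s4,s6)).cost for off in(0,1.57,3.1,-1.57)))
E
python3 fit.py
```

```text
1.8836871224815893e-05 [4.0000e-04 2.6770e-01 6.1010e-01 4.3370e-01 1.1260e-01 6.8900e-02
 3.7260e-01 1.5709e+00]
0.0031796172544704526
1 1 1.8836871224815893e-05
1 -1 193.99168135190658
-1 1 134.95953116668062
-1 -1 232.81628537833058
```

```bash
cat >> kin.py <<'E'
lo=np.array([-2.97,-1.01,.21,-.96,.2,-2.98]);hi=np.array([2.97,2.36,2.38,4.11,2.71,2.98])
def ik(T,G,k):
    out=None;rng=np.random.default_rng(0);Gm=G.as_matrix()
    def f(q): x,R=fk(q,k);return np.r_[3*(x-T),(R-Gm).ravel()]
    for i in range(14):
        q0=np.array([np.arctan2(T[1],T[0])-.1,.3,1.8,[0,0,3.14,1.5][i%4],.8,rng.uniform(-2.8,2.8)])
        b=least_squares(f,np.clip(q0,lo+.01,hi-.01),bounds=(lo,hi),max_nfev=60)
        if b.cost<1e-6:
            m=min((b.x-lo).min(),(hi-b.x).min())
            if out is None or m>out[0]: out=(m,b.x)
    return out
E
python3 - <<'E'
from kin import *
np.set_printoptions(precision=2,suppress=True)
k=np.load("k.npy")
P={"tin":[.446,-.233,.032],"up":[.446,-.233,.12],"stage":[.603,.120,.193],"handle0":[.516,.139,.157],"handle1":[.516,.139,.229]}
for n,p in P.items():
  for a in (40,50):
    for sg in(1,-1):
      for ph in ((-60,-28,-12,20) if n in("tin","up") else (-12,)):
        G=goal(ph,a,sg);r=ik(np.array(p)+G.as_matrix()[:,2]*.024,G,k)
        print(n,a,sg,ph,None if r is None else (round(r[0],2),r[1]))
E
```

```text
tin 40 1 -60 (np.float64(0.05), array([-0.32,  0.68,  2.33,  3.99,  0.6 ,  1.41]))
tin 40 1 -28 None
tin 40 1 -12 None
tin 40 1 20 (np.float64(0.17), array([-1.1 ,  0.67,  2.21,  1.38,  0.71,  1.98]))
tin 40 -1 -60 (np.float64(0.05), array([-0.32,  0.68,  2.33,  3.99,  0.6 , -1.73]))
tin 40 -1 -28 None
tin 40 -1 -12 None
tin 40 -1 20 (np.float64(0.17), array([-1.1 ,  0.67,  2.21,  1.38,  0.71, -1.16]))
tin 50 1 -60 None
tin 50 1 -28 None
tin 50 1 -12 None
tin 50 1 20 (np.float64(0.14), array([-1.21,  0.78,  2.24,  1.48,  0.88,  1.73]))
tin 50 -1 -60 None
tin 50 -1 -28 None
tin 50 -1 -12 None
tin 50 -1 20 (np.float64(0.14), array([-1.21,  0.78,  2.24,  1.48,  0.88, -1.41]))
up 40 1 -60 None
up 40 1 -28 None
up 40 1 -12 (np.float64(0.0), array([-0.92,  0.39,  2.38,  1.96,  0.47,  2.12]))
up 40 1 20 (np.float64(0.21), array([-1.1 ,  0.44,  2.17,  1.11,  0.79,  2.35]))
up 40 -1 -60 None
up 40 -1 -28 None
up 40 -1 -12 (np.float64(0.0), array([-0.92,  0.39,  2.38,  1.96,  0.47, -1.02]))
up 40 -1 20 (np.float64(0.21), array([-1.1 ,  0.44,  2.17,  1.11,  0.79, -0.8 ]))
up 50 1 -60 None
up 50 1 -28 None
up 50 1 -12 None
up 50 1 20 (np.float64(0.16), array([-1.21,  0.55,  2.22,  1.28,  0.93,  2.05]))
up 50 -1 -60 None
up 50 -1 -28 None
up 50 -1 -12 None
up 50 -1 20 (np.float64(0.16), array([-1.21,  0.55,  2.22,  1.28,  0.93, -1.09]))
stage 40 1 -12 None
stage 40 -1 -12 None
stage 50 1 -12 None
stage 50 -1 -12 None
handle0 40 1 -12 None
handle0 40 -1 -12 None
handle0 50 1 -12 (np.float64(0.0), array([0.44, 0.42, 2.32, 4.11, 0.59, 1.14]))
handle0 50 -1 -12 (np.float64(0.0), array([ 0.44,  0.42,  2.32,  4.11,  0.59, -2.  ]))
handle1 40 1 -12 None
handle1 40 -1 -12 None
handle1 50 1 -12 None
handle1 50 -1 -12 None
```

```bash
python3 - <<'E'
from kin import *
np.set_printoptions(precision=2,suppress=True)
k=np.load("k.npy")
P={"tin":([.446,-.233,.032],(10,20,40,60),(40,45)),"mid":([.5,-.08,.23],(20,40,60),(40,45)),"stageHi":([.603,.120,.215],(0,20,40,60),(40,45)),"stage":([.603,.120,.193],(0,20,40,60),(40,45)),"handle0":([.505,.142,.157],(-12.5,),(5,15,25)),"handle1":([.505,.142,.23],(-12.5,),(5,15,25))}
for n,(p,A,T) in P.items():
  for a in T:
    for sg in (1,-1):
      for ph in A:
        G=goal(ph,a,sg);r=ik(np.array(p)+G.as_matrix()[:,2]*.024,G,k)
        print(n,a,sg,ph,None if r is None else (round(r[0],2),r[1]))
E
```

```text
tin 40 1 10 (np.float64(0.09), array([-1.08,  0.67,  2.29,  1.67,  0.66,  1.85]))
tin 40 1 20 (np.float64(0.17), array([-1.1 ,  0.67,  2.21,  1.38,  0.71,  1.98]))
tin 40 1 40 (np.float64(0.35), array([-1.09,  0.68,  2.03,  0.96,  0.87,  2.12]))
tin 40 1 60 (np.float64(0.52), array([-1.03,  0.72,  1.86,  0.69,  1.07,  2.13]))
tin 40 -1 10 (np.float64(0.09), array([-1.08,  0.67,  2.29,  1.67,  0.66, -1.29]))
tin 40 -1 20 (np.float64(0.17), array([-1.1 ,  0.67,  2.21,  1.38,  0.71, -1.16]))
tin 40 -1 40 (np.float64(0.35), array([-1.09,  0.68,  2.03,  0.96,  0.87, -1.02]))
tin 40 -1 60 (np.float64(0.52), array([-1.03,  0.72,  1.86,  0.69,  1.07, -1.01]))
tin 45 1 10 (np.float64(0.06), array([-1.14,  0.73,  2.32,  1.74,  0.77,  1.69]))
tin 45 1 20 (np.float64(0.15), array([-1.16,  0.72,  2.23,  1.44,  0.79,  1.84]))
tin 45 1 40 (np.float64(0.35), array([-1.14,  0.73,  2.03,  1.  ,  0.94,  2.03]))
tin 45 1 60 (np.float64(0.54), array([-1.07,  0.76,  1.84,  0.73,  1.14,  2.07]))
tin 45 -1 10 (np.float64(0.06), array([-1.14,  0.73,  2.32,  1.74,  0.77, -1.45]))
tin 45 -1 20 (np.float64(0.15
[... 3653 characters left out ...]
-12.5 (np.float64(0.25), array([ 0.28,  0.27,  2.07, -0.47,  0.45, -0.68]))
handle0 25 -1 -12.5 (np.float64(0.25), array([ 0.28,  0.27,  2.07, -0.47,  0.45,  2.46]))
handle1 5 1 -12.5 (np.float64(0.62), array([ 0.16,  0.24,  1.76, -0.04,  1.06, -1.17]))
handle1 5 -1 -12.5 (np.float64(0.62), array([ 0.16,  0.24,  1.76, -0.04,  1.06,  1.97]))
handle1 15 1 -12.5 (np.float64(0.51), array([ 0.21,  0.18,  1.87, -0.14,  0.85, -1.06]))
handle1 15 -1 -12.5 (np.float64(0.51), array([ 0.21,  0.18,  1.87, -0.14,  0.85,  2.09]))
handle1 25 1 -12.5 (np.float64(0.39), array([ 0.28,  0.14,  1.99, -0.34,  0.65, -0.84]))
handle1 25 -1 -12.5 (np.float64(0.39), array([ 0.28,  0.14,  1.99, -0.34,  0.65,  2.3 ]))
```

```bash
python3 - <<'E'
from rig import viewer,robot
from kin import *
np.set_printoptions(precision=2,suppress=True)
X=np.array([[.599,.084,.373],[.599,.06,.373]])
for n in("scene","side"):
    m=viewer.camera_model(n);print(n,cv2.projectPoints(X,np.array(m["rvec"],float),np.array(m["tvec"],float),m["mtx"],None)[0].reshape(-1,2))
a=np.load("scene0.npz")["p"][125:185,290:400];b=np.load("side0.npz")["p"][60:200,260:400]
cv2.imwrite("pics/crop2.png",np.hstack([cv2.resize(a,None,fx=4,fy=4),cv2.resize(b,(240,240))])[:,:,::-1])
s=robot.get_state();k=np.load("k.npy")
for sg in(1,-1):
  for a in(45,50):
    G=goal(55,a,sg);print(sg,a,ik(np.array([.446,-.233,.032])+G.as_matrix()[:,2]*.024,G,k),ik(np.array([.603,.12,.2])+G.as_matrix()[:,2]*.024,G,k))
E
```

```text
scene [[361.29 148.49]
 [350.92 147.82]]
side [[323.33 119.56]
 [328.31 123.95]]
1 45 (np.float64(0.49092225352066166), array([-1.09,  0.75,  1.89,  0.79,  1.09,  2.07])) (np.float64(0.31687957555970225), array([-0.32,  0.39,  1.96,  1.08,  0.88,  2.66]))
1 50 (np.float64(0.5080061057777165), array([-1.12,  0.8 ,  1.87,  0.82,  1.16,  2.02])) (np.float64(0.38848042173645236), array([-0.37,  0.43,  1.99,  1.2 ,  0.92,  2.51]))
-1 45 (np.float64(0.49092225380724397), array([-1.09,  0.75,  1.89,  0.79,  1.09, -1.07])) (np.float64(0.4236144872409604), array([-0.32,  0.39,  1.96,  1.08,  0.88, -0.48]))
-1 50 (np.float64(0.508006106744529), array([-1.12,  0.8 ,  1.87,  0.82,  1.16, -1.12])) (np.float64(0.3884804227738208), array([-0.37,  0.43,  1.99,  1.2 ,  0.92, -0.63]))
```

View pics/crop2.png

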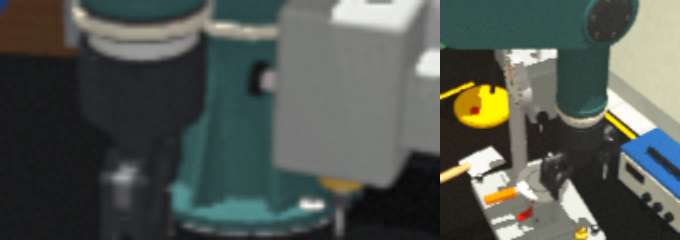

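I can't tell whether the black item beside the head, near (262,78) in the crop, is the wrist camera. To be safe I'll keep the camera on the low side, approaching at azimuth 55° and tilt 45°. First the arm goes back to vertical.

```bash
python3 - <<'E'
from rig import robot
from h import *
s=robot.get_state();print(delta(s,[.45,-.23,.19],goal(-14.6,0,1)))
E
```

```text
(array([-0.064 , -0.0346,  0.0014]), array([-0.353,  6.529, -0.266]))
```

```bash
python3 -m inch '[{"x":-0.008,"y":-0.004,"z":0,"wx":0,"wy":0.8,"wz":0,"claw":-1},{"x":-0.016,"y":-0.008,"z":0,"wx":0,"wy":1.7,"wz":0,"claw":-1},{"x":-0.024,"y":-0.013,"z":0,"wx":-0.1,"wy":2.6,"wz":-0.1,"claw":-1},{"x":-0.034,"y":-0.018,"z":0,"wx":-0.2,"wy":3.6,"wz":-0.1,"claw":-1},{"x":-0.044,"y":-0.024,"z":0,"wx":-0.2,"wy":4.6,"wz":-0.2,"claw":-1},{"x":-0.054,"y":-0.029,"z":0,"wx":-0.3,"wy":5.6,"wz":-0.2,"claw":-1},{"x":-0.064,"y":-0.035,"z":0.001,"wx":-0.35,"wy":6.5,"wz":-0.27,"claw":-1},{"x":-0.064,"y":-0.035,"z":0.001,"wx":-0.35,"wy":6.53,"wz":-0.27,"claw":-1}]'
python3 -m inch '[{"x":0,"y":0,"z":0,"wx":0,"wy":0,"wz":1.4,"claw":-1},{"x":0,"y":0,"z":0,"wx":0,"wy":0,"wz":2.8,"claw":-1},{"x":0,"y":0,"z":0,"wx":0,"wy":0,"wz":4.2,"claw":-1},{"x":0,"y":0,"z":0,"wx":0,"wy":0,"wz":5.6,"claw":-1},{"x":0,"y":0,"z":0,"wx":0,"wy":0,"wz":7,"claw":-1},{"x":0,"y":0,"z":0,"wx":0,"wy":0,"wz":8.4,"claw":-1},{"x":0,"y":0,"z":0,"wx":0,"wy":0,"wz":9.8,"claw":-1},{"x":0,"y":0,"z":0,"wx":0,"wy":0,"wz":11.2,"claw":-1}]'
python3 -m inch '[{"x":0,"y":0,"z":0,"wx":0,"wy":0,"wz":1.4,"claw":-1},{"x":0,"y":0,"z":0,"wx":0,"wy":0,"wz":2.8,"claw":-1},{"x":0,"y":0,"z":0,"wx":0,"wy":0,"wz":4.2,"claw":-1},{"x":0,"y":0,"z":0,"wx":0,"wy":0,"wz":5.6,"claw":-1},{"x":0,"y":0,"z":0,"wx":0,"wy":0,"wz":7,"claw":-1},{"x":0,"y":0,"z":0,"wx":0,"wy":0,"wz":8.4,"claw":-1},{"x":0,"y":0,"z":0,"wx":0,"wy":0,"wz":9.8,"claw":-1},{"x":0,"y":0,"z":0,"wx":0,"wy":0,"wz":11.2,"claw":-1}]'
python3 -m inch '[{"x":0,"y":0,"z":0,"wx":0,"wy":0,"wz":1.4,"claw":-1},{"x":0,"y":0,"z":0,"wx":0,"wy":0,"wz":2.8,"claw":-1},{"x":0,"y":0,"z":0,"wx":0,"wy":0,"wz":4.2,"claw":-1},{"x":0,"y":0,"z":0,"wx":0,"wy":0,"wz":5.6,"claw":-1},{"x":0,"y":0,"z":0,"wx":0,"wy":0,"wz":7,"claw":-1},{"x":0,"y":0,"z":0,"wx":0,"wy":0,"wz":8.4,"claw":-1},{"x":0,"y":0,"z":0,"wx":0,"wy":0,"wz":9.8,"claw":-1},{"x":0,"y":0,"z":0,"wx":0,"wy":0,"wz":11.2,"claw":-1}]'
python3 -m inch '[{"x":0,"y":0,"z":0,"wx":0,"wy":0,"wz":1.4,"claw":-1},{"x":0,"y":0,"z":0,"wx":0,"wy":0,"wz":2.8,"claw":-1},{"x":0,"y":0,"z":0,"wx":0,"wy":0,"wz":4.2,"claw":-1},{"x":0,"y":0,"z":0,"wx":0,"wy":0,"wz":5.6,"claw":-1},{"x":0,"y":0,"z":0,"wx":0,"wy":0,"wz":7,"claw":-1},{"x":0,"y":0,"z":0,"wx":0,"wy":0,"wz":8.4,"claw":-1},{"x":0,"y":0,"z":0,"wx":0,"wy":0,"wz":9.8,"claw":-1},{"x":0,"y":0,"z":0,"wx":0,"wy":0,"wz":11.2,"claw":-1}]'
python3 - <<'E'
from rig import robot
from h import *
s=robot.get_state();G=goal(55,45,1);z=G.as_matrix()[:,2];print(s["q"],rot(s).as_matrix().round(2));T=np.array([.446,-.233,.032])+z*.024
print(T,z,delta(s,T-.09*z,G))
E
```

```text
time: 2.87
tcp_pos: [0.456, -0.2324, 0.1908]
ee_rot: [-0.002, 0.121, 0.993, -0.004]
ft_force: [1.9, -1.2, 0.3]
width: 0.999
finger_force: 0.0
time: 3.53
tcp_pos: [0.4488, -0.2276, 0.1883]
ee_rot: [-0.002, 0.575, 0.818, -0.003]
ft_force: [-0.2, 0.7, -0.5]
width: 0.997
finger_force: 0.0
time: 4.2
tcp_pos: [0.4488, -0.2276, 0.1883]
ee_rot: [-0.0, 0.892, 0.452, -0.003]
ft_force: [0.5, -0.1, -0.1]
width: 1.003
finger_force: 0.0
time: 4.87
tcp_pos: [0.4488, -0.2276, 0.1883]
ee_rot: [0.001, 1.0, -0.02, -0.003]
ft_force: [-0.5, 0.4, -0.4]
width: 0.998
finger_force: 0.0
time: 5.53
tcp_pos: [0.4488, -0.2276, 0.1883]
ee_rot: [0.003, 0.874, -0.487, -0.002]
ft_force: [0.8, 0.4, 0.4]
width: 1.001
finger_force: 0.0
[-0.60232795  0.26950528  1.76580657 -0.00651565  1.10995949  1.98791988] [[ 0.53 -0.85 -0.01]
 [-0.85 -0.53 -0.  ]
 [-0.    0.01 -1.  ]]
[ 0.45573391 -0.21909853  0.01502944] [ 0.40557979  0.57922797 -0.70710678] (array([0.0217, 0.0473, 0.1099]), array([ 5.303, -7.973, 12.599]))
```

```bash
python3 -m inch '[{"x":0,"y":0,"z":0,"wx":0.45,"wy":-0.68,"wz":1.07,"claw":-1},{"x":0,"y":0.005,"z":0,"wx":0.9,"wy":-1.36,"wz":2.14,"claw":-1},{"x":0.005,"y":0.01,"z":0,"wx":1.35,"wy":-2.04,"wz":3.21,"claw":-1},{"x":0.01,"y":0.02,"z":0.005,"wx":1.8,"wy":-2.72,"wz":4.28,"claw":-1},{"x":0.012,"y":0.025,"z":0.01,"wx":2.25,"wy":-3.4,"wz":5.35,"claw":-1},{"x":0.015,"y":0.03,"z":0.02,"wx":2.7,"wy":-4.08,"wz":6.42,"claw":-1},{"x":0.018,"y":0.035,"z":0.03,"wx":3.15,"wy":-4.76,"wz":7.49,"claw":-1},{"x":0.02,"y":0.04,"z":0.04,"wx":3.6,"wy":-5.44,"wz":8.56,"claw":-1}]'
python3 - <<'E'
from rig import robot
from h import *
s=robot.get_state();G=goal(55,45,1);z=G.as_matrix()[:,2];print(s["q"]);T=np.array([.446,-.233,.032])+z*.024
print(delta(s,T-.09*z,G))
E
```

```text
time: 6.2
tcp_pos: [0.4259, -0.2674, 0.1486]
ee_rot: [0.241, -0.604, 0.749, 0.127]
ft_force: [0.3, 0.5, -0.0]
width: 1.003
finger_force: 0.0
[-1.0300466   0.47095732  1.72648796  0.45527226  1.31703552  2.1249289 ]
(array([0.0403, 0.0126, 0.0563]), array([ 1.715, -2.522,  4.038]))
```

```bash
python3 -m inch '[{"x":0.005,"y":0.002,"z":0.006,"wx":0.4,"wy":-0.6,"wz":1,"claw":-1},{"x":0.012,"y":0.004,"z":0.015,"wx":0.85,"wy":-1.25,"wz":2,"claw":-1},{"x":0.022,"y":0.008,"z":0.03,"wx":1.3,"wy":-1.9,"wz":3.1,"claw":-1},{"x":0.032,"y":0.01,"z":0.045,"wx":1.72,"wy":-2.52,"wz":4.04,"claw":-1},{"x":0.04,"y":0.013,"z":0.056,"wx":1.72,"wy":-2.52,"wz":4.04,"claw":-1},{"x":0.04,"y":0.013,"z":0.056,"wx":1.72,"wy":-2.52,"wz":4.04,"claw":-1},{"x":0.04,"y":0.013,"z":0.056,"wx":1.72,"wy":-2.52,"wz":4.04,"claw":-1},{"x":0.04,"y":0.013,"z":0.056,"wx":1.72,"wy":-2.52,"wz":4.04,"claw":-1}]'
python3 - <<'E'
from rig import robot
from h import *
s=robot.get_state();G=goal(55,45,1);z=G.as_matrix()[:,2];print(s["q"]);T=np.array([.446,-.233,.032])+z*.024
print(delta(s,T,G))
E
```

```text
time: 6.87
tcp_pos: [0.4191, -0.2702, 0.0801]
ee_rot: [0.338, -0.43, 0.818, 0.176]
ft_force: [-0.5, -1.2, -0.1]
width: 1.001
finger_force: 0.0
[-1.1886012   0.64857107  1.81992397  0.66770227  1.25285154  2.14752545]
(array([ 0.0013, -0.0011,  0.0905]), array([ 0.047, -0.038,  0.08 ]))
```

Aligned with the tin. Next I approach along the tool axis, close on the tin, then lift straight up (world up in tool axes is x −0.707, z −0.707).

```bash
python3 -m inch '[{"x":0.001,"y":-0.001,"z":0.02,"wx":0.05,"wy":0,"wz":0.08,"claw":-1},{"x":0.001,"y":-0.001,"z":0.04,"wx":0.05,"wy":0,"wz":0.08,"claw":-1},{"x":0.001,"y":-0.001,"z":0.06,"wx":0.05,"wy":0,"wz":0.08,"claw":-1},{"x":0.001,"y":-0.001,"z":0.075,"wx":0.05,"wy":0,"wz":0.08,"claw":-1},{"x":0.001,"y":-0.001,"z":0.085,"wx":0.05,"wy":0,"wz":0.08,"claw":-1},{"x":0.001,"y":-0.001,"z":0.09,"wx":0.05,"wy":0,"wz":0.08,"claw":-1},{"x":0.001,"y":-0.001,"z":0.09,"wx":0.05,"wy":0,"wz":0.08,"claw":-1},{"x":0.001,"y":-0.001,"z":0.09,"wx":0.05,"wy":0,"wz":0.08,"claw":0}]'
python3 -m inch '[{"x":0,"y":0,"z":0,"wx":0,"wy":0,"wz":0,"claw":0.3},{"x":0,"y":0,"z":0,"wx":0,"wy":0,"wz":0,"claw":1},{"x":0,"y":0,"z":0,"wx":0,"wy":0,"wz":0,"claw":1},{"x":0,"y":0,"z":0,"wx":0,"wy":0,"wz":0,"claw":1},{"x":0,"y":0,"z":0,"wx":0,"wy":0,"wz":0,"claw":1},{"x":0,"y":0,"z":0,"wx":0,"wy":0,"wz":0,"claw":1},{"x":0,"y":0,"z":0,"wx":0,"wy":0,"wz":0,"claw":1},{"x":0,"y":0,"z":0,"wx":0,"wy":0,"wz":0,"claw":1}]'
python3 - <<'E'
from rig import robot
from kin import *
s=robot.get_state();k=np.load("k.npy");G=rot(s);g=s["tcp_pos"]
for p in ([.446,-.233,.25],[.5,-.12,.27],[.603,.12,.225]):
    T=g+np.array(p)-[.446,-.233,.024];r=ik(T,G,k);print(p,r,delta(s,T,G)[0])
E
```

```text
time: 7.53
tcp_pos: [0.4554, -0.2194, 0.0154]
ee_rot: [0.338, -0.426, 0.82, 0.176]
ft_force: [-0.6, 0.6, 0.6]
width: 0.885
finger_force: 0.0
time: 8.2
tcp_pos: [0.4553, -0.22, 0.0156]
ee_rot: [0.339, -0.425, 0.821, 0.176]
ft_force: [-2.5, -2.3, 5.8]
width: 0.631
finger_force: 62.5
[0.446, -0.233, 0.25] (np.float64(0.5604284059908662), array([-1.09147179,  0.37369426,  1.77145542,  0.68275355,  1.45800614,
        2.41957159])) [-0.1595  0.     -0.1601]
[0.5, -0.12, 0.27] (np.float64(0.41871576960610746), array([-0.87649737,  0.28342271,  1.85437937,  0.77509525,  1.34283727,
        2.56128423])) [-0.2611  0.021  -0.0871]
[0.603, 0.12, 0.225] (np.float64(0.21787494142582275), array([-0.32387768,  0.33467276,  1.92805233,  1.01872642,  0.91794199,
        2.76212506])) [-0.4103  0.0752  0.1251]
```

```bash
python3 - <<'E'
from rig import robot
from kin import *
s=robot.get_state();R=rot(s);g=s["tcp_pos"]
for d in ([0,0,.06],[0,0,.12],[.071,.23,.17]): print(d,R.inv().apply(d).round(4))
print("from A to over stage",R.inv().apply([.086,.123,0]).round(4),"down",R.inv().apply([0,0,-.0115]).round(4))
E
```

```text
[0, 0, 0.06] [-0.0424  0.     -0.0425]
[0, 0, 0.12] [-0.0847  0.     -0.085 ]
[0.071, 0.23, 0.17] [-0.2821  0.0745  0.0411]
from A to over stage [-0.1063  0.0006  0.1059] down [ 0.0081 -0.      0.0081]
```

```bash
python3 -m inch '[{"x":-0.007,"y":0,"z":-0.007,"wx":0,"wy":0,"wz":0,"claw":1},{"x":-0.02,"y":0,"z":-0.02,"wx":0,"wy":0,"wz":0,"claw":1},{"x":-0.035,"y":0,"z":-0.035,"wx":0,"wy":0,"wz":0,"claw":1},{"x":-0.05,"y":0,"z":-0.05,"wx":0,"wy":0,"wz":0,"claw":1},{"x":-0.065,"y":0,"z":-0.065,"wx":0,"wy":0,"wz":0,"claw":1},{"x":-0.08,"y":0,"z":-0.08,"wx":0,"wy":0,"wz":0,"claw":1},{"x":-0.085,"y":0,"z":-0.085,"wx":0,"wy":0,"wz":0,"claw":1},{"x":-0.085,"y":0,"z":-0.085,"wx":0,"wy":0,"wz":0,"claw":1}]'
python3 -m inch '[{"x":-0.015,"y":0.005,"z":0.01,"wx":0,"wy":0,"wz":0,"claw":1},{"x":-0.04,"y":0.015,"z":0.026,"wx":0,"wy":0,"wz":0,"claw":1},{"x":-0.07,"y":0.026,"z":0.045,"wx":0,"wy":0,"wz":0,"claw":1},{"x":-0.1,"y":0.037,"z":0.064,"wx":0,"wy":0,"wz":0,"claw":1},{"x":-0.13,"y":0.048,"z":0.083,"wx":0,"wy":0,"wz":0,"claw":1},{"x":-0.16,"y":0.06,"z":0.102,"wx":0,"wy":0,"wz":0,"claw":1},{"x":-0.185,"y":0.07,"z":0.118,"wx":0,"wy":0,"wz":0,"claw":1},{"x":-0.197,"y":0.0745,"z":0.126,"wx":0,"wy":0,"wz":0,"claw":1}]'
python3 - <<'E'
from rig import robot,viewer
from h import *
s=robot.get_state();print(s["q"],delta(s,[.6123,.133,.186],goal(55,45,1)),delta(s,[.6123,.133,.1742],goal(55,45,1)))
p,d=viewer.camera("scene");cv2.imwrite("pics/s2.png",cv2.resize(p[110:310,250:490],None,fx=3,fy=3)[:,:,::-1])
E
```

```text
time: 8.87
tcp_pos: [0.4556, -0.2198, 0.1365]
ee_rot: [0.338, -0.426, 0.821, 0.175]
ft_force: [-0.7, 0.3, -1.2]
width: 0.627
finger_force: 63.1
time: 9.53
tcp_pos: [0.5245, 0.0148, 0.1844]
ee_rot: [0.338, -0.426, 0.82, 0.178]
ft_force: [-0.3, -0.2, -1.1]
width: 0.628
finger_force: 63.1
[-0.65610215  0.34370587  2.04657236  0.94508501  1.05496558  2.47856259] (array([-0.1054, -0.0041,  0.1028]), array([ 0.042, -0.018, -0.04 ])) (array([-0.097 , -0.0041,  0.1112]), array([ 0.042, -0.018, -0.04 ]))
```

View pics/s2.png

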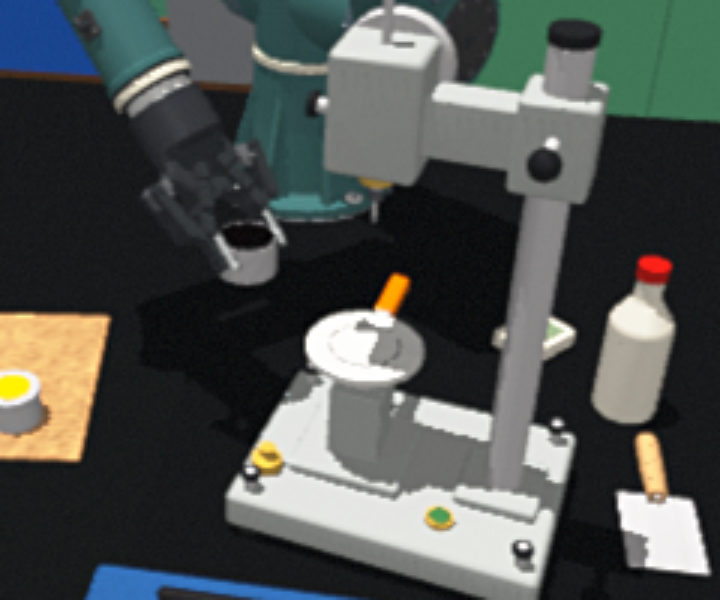

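The tin is held upright at (247,250), short of the stage, and the path to the stage ring at (360,345) is clear.

```bash
python3 -m inch '[{"x":-0.012,"y":-0.001,"z":0.011,"wx":0.04,"wy":0,"wz":-0.04,"claw":1},{"x":-0.03,"y":-0.002,"z":0.028,"wx":0.04,"wy":0,"wz":-0.04,"claw":1},{"x":-0.05,"y":-0.003,"z":0.048,"wx":0.04,"wy":0,"wz":-0.04,"claw":1},{"x":-0.07,"y":-0.004,"z":0.068,"wx":0.04,"wy":0,"wz":-0.04,"claw":1},{"x":-0.09,"y":-0.004,"z":0.087,"wx":0.04,"wy":0,"wz":-0.04,"claw":1},{"x":-0.1,"y":-0.004,"z":0.098,"wx":0.04,"wy":0,"wz":-0.04,"claw":1},{"x":-0.105,"y":-0.004,"z":0.103,"wx":0.04,"wy":0,"wz":-0.04,"claw":1},{"x":-0.105,"y":-0.004,"z":0.103,"wx":0.04,"wy":0,"wz":-0.04,"claw":1}]'
python3 - <<'E'
from rig import robot,viewer
from h import *
s=robot.get_state();print(s["q"],delta(s,[.6123,.133,.1742],goal(55,45,1)))
m=viewer.camera_model("scene");p,d=viewer.camera("scene");g=p.astype(int)
mask=(g.max(2)<60);l,c,st=blob(mask,(350,185,395,222));print(c,st)
P=pts(m,d,np.nonzero(l));P=P[P[:,2]>.19];print("bitumen",np.median(P,0),P.min(0),P.max(0))
Q=pts(m,d,tuple(a.ravel() for a in np.mgrid[195:250,340:405]));Q=Q[(Q[:,2]>.157)&(Q[:,2]<.169)];print("stage z",np.median(Q[:,2]))
cv2.imwrite("pics/s3.png",cv2.resize(p[160:260,310:430],None,fx=5,fy=5)[:,:,::-1])
E
```

```text
time: 10.25
tcp_pos: [0.6136, 0.1294, 0.1848]
ee_rot: [0.339, -0.427, 0.82, 0.175]
ft_force: [-0.3, -1.1, -1.3]
width: 0.623
finger_force: 63.3
[-0.32963275  0.38984244  1.95192571  1.06909178  0.88159641  2.66990282] (array([0.0059, 0.0031, 0.009 ]), array([-0.022, -0.036,  0.012]))
[372.60079051 200.91620553] [ 350  185   45   37 1265]
bitumen [0.59358213 0.10154907 0.22783699] [0.53073157 0.05989037 0.19538347] [0.64625307 0.14615132 0.27179687]
stage z 0.16294157443805365
```

View pics/s3.png

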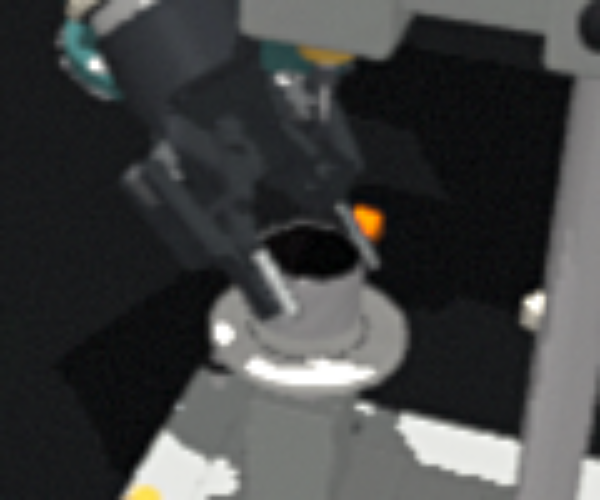

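The tin hovers over the ring, near (310,290), slightly towards the robot. I'll lower it with the small correction, check the force, then release.

```bash
python3 -m inch '[{"x":0.001,"y":0.001,"z":0.002,"wx":0,"wy":0,"wz":0,"claw":1},{"x":0.002,"y":0.002,"z":0.004,"wx":0,"wy":0,"wz":0,"claw":1},{"x":0.003,"y":0.003,"z":0.006,"wx":0,"wy":0,"wz":0,"claw":1},{"x":0.004,"y":0.003,"z":0.007,"wx":0,"wy":0,"wz":0,"claw":1},{"x":0.005,"y":0.003,"z":0.008,"wx":0,"wy":0,"wz":0,"claw":1},{"x":0.006,"y":0.003,"z":0.009,"wx":0,"wy":0,"wz":0,"claw":1},{"x":0.006,"y":0.003,"z":0.009,"wx":0,"wy":0,"wz":0,"claw":1},{"x":0.006,"y":0.003,"z":0.009,"wx":0,"wy":0,"wz":0,"claw":1}]'
```

```text
time: 10.97
tcp_pos: [0.6126, 0.1321, 0.1753]
ee_rot: [0.339, -0.426, 0.82, 0.175]
ft_force: [0.4, -0.9, -0.8]
width: 0.628
finger_force: 63.3
```

```bash
python3 -m inch '[{"x":0.0003,"y":0,"z":0.0003,"wx":0,"wy":0,"wz":0,"claw":1},{"x":0.0006,"y":0.0005,"z":0.0006,"wx":0,"wy":0,"wz":0,"claw":1},{"x":0.0009,"y":0.0005,"z":0.0009,"wx":0,"wy":0,"wz":0,"claw":1},{"x":0.0012,"y":0.0005,"z":0.0012,"wx":0,"wy":0,"wz":0,"claw":1},{"x":0.0013,"y":0.0005,"z":0.0013,"wx":0,"wy":0,"wz":0,"claw":1},{"x":0.0013,"y":0.0005,"z":0.0013,"wx":0,"wy":0,"wz":0,"claw":1},{"x":0.0013,"y":0.0005,"z":0.0013,"wx":0,"wy":0,"wz":0,"claw":1},{"x":0.0013,"y":0.0005,"z":0.0013,"wx":0,"wy":0,"wz":0,"claw":1}]'
```

```text
time: 11.63
tcp_pos: [0.6122, 0.1326, 0.1736]
ee_rot: [0.34, -0.426, 0.82, 0.175]
ft_force: [0.2, 0.4, -0.0]
width: 0.627
finger_force: 63.2
```

```bash
python3 -m inch '[{"x":0.0003,"y":0,"z":0.0003,"wx":0,"wy":0,"wz":0,"claw":1},{"x":0.0003,"y":0,"z":0.0003,"wx":0,"wy":0,"wz":0,"claw":0},{"x":0.0003,"y":0,"z":0.0003,"wx":0,"wy":0,"wz":0,"claw":-0.3},{"x":0.0003,"y":0,"z":0.0003,"wx":0,"wy":0,"wz":0,"claw":-0.6},{"x":0.0003,"y":0,"z":0.0003,"wx":0,"wy":0,"wz":0,"claw":-1},{"x":0.0003,"y":0,"z":0.0003,"wx":0,"wy":0,"wz":0,"claw":-1},{"x":0.0003,"y":0,"z":0.0003,"wx":0,"wy":0,"wz":0,"claw":-1},{"x":0.0003,"y":0,"z":0.0003,"wx":0,"wy":0,"wz":0,"claw":-1}]'
python3 -m inch '[{"x":0,"y":0,"z":-0.005,"wx":0,"wy":0,"wz":0,"claw":-1},{"x":0,"y":0,"z":-0.012,"wx":0,"wy":0,"wz":0,"claw":-1},{"x":0,"y":0,"z":-0.025,"wx":0,"wy":0,"wz":0,"claw":-1},{"x":0,"y":0,"z":-0.045,"wx":0,"wy":0,"wz":0,"claw":-1},{"x":0,"y":0,"z":-0.07,"wx":0,"wy":0,"wz":0,"claw":-1},{"x":0,"y":0,"z":-0.095,"wx":0,"wy":0,"wz":0,"claw":-1},{"x":0,"y":0,"z":-0.12,"wx":0,"wy":0,"wz":0,"claw":-1},{"x":0,"y":0,"z":-0.14,"wx":0,"wy":0,"wz":0,"claw":-1}]'
python3 - <<'E'
from rig import robot,viewer
from kin import *
np.set_printoptions(precision=3,suppress=True)
s=robot.get_state();print(s["q"],s["tcp_pos"])
m=viewer.camera_model("scene");p,d=viewer.camera("scene")
Q=pts(m,d,tuple(a.ravel() for a in np.mgrid[185:250,340:405]));t=Q[(Q[:,2]>.188)&(Q[:,2]<.21)&(np.hypot(Q[:,0]-.603,Q[:,1]-.12)<.045)]
print("tin top",cv2.minEnclosingCircle(t[:,:2].astype(np.float32)),t.min(0),t.max(0),np.percentile(t[:,2],90))
cv2.imwrite("pics/s4.png",cv2.resize(p[140:260,300:444],None,fx=5,fy=5)[:,:,::-1])
print("to free",delta(s,[.47,-.05,.30],goal(55,0,1)))
E
```

```text
time: 12.3
tcp_pos: [0.6123, 0.1324, 0.173]
ee_rot: [0.339, -0.426, 0.82, 0.175]
ft_force: [0.9, 0.2, 0.1]
width: 1.001
finger_force: 0.0
time: 12.97
tcp_pos: [0.5541, 0.0503, 0.2742]
ee_rot: [0.34, -0.426, 0.82, 0.174]
ft_force: [0.7, -1.1, -0.2]
width: 1.0
finger_force: 0.0
[-0.547  0.201  1.934  0.888  1.135  2.757] [0.554 0.05  0.274]
tin top ((0.6039785742759705, 0.11680251359939575), 0.029711632058024406) [0.574 0.092 0.188] [0.634 0.145 0.2  ] 0.19864517821161015
to free (array([ 0.074,  0.011, -0.11 ]), array([-0.065,  8.969, -0.013]))
```

View pics/s4.png

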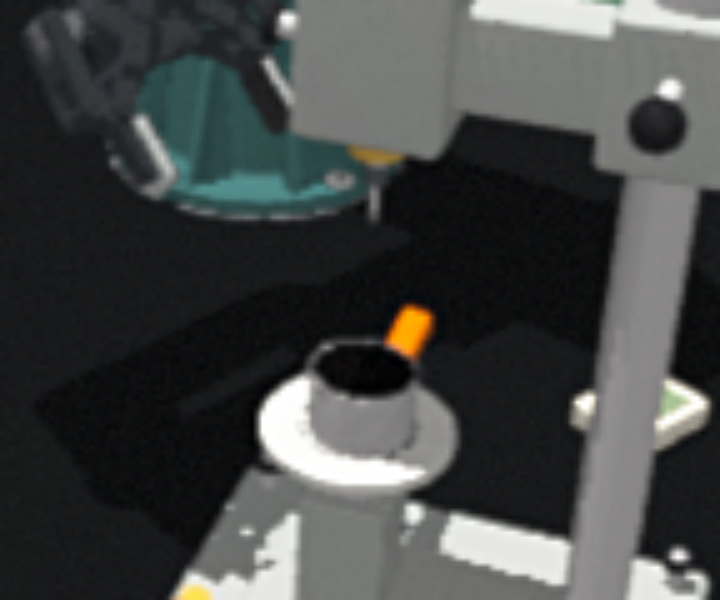

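The released tin stands upright inside the stage ring, with its rim centre at (362,367), well below the needle tip at (375,215). Next I untilt, back away and turn the wrist for the handle.

```bash
python3 -m inch '[{"x":0.005,"y":0,"z":-0.015,"wx":0,"wy":0.9,"wz":0,"claw":-1},{"x":0.015,"y":0.001,"z":-0.03,"wx":0,"wy":2,"wz":0,"claw":-1},{"x":0.025,"y":0.003,"z":-0.045,"wx":0,"wy":3.2,"wz":0,"claw":-1},{"x":0.035,"y":0.005,"z":-0.06,"wx":0,"wy":4.4,"wz":0,"claw":-1},{"x":0.045,"y":0.007,"z":-0.075,"wx":0,"wy":5.6,"wz":0,"claw":-1},{"x":0.055,"y":0.009,"z":-0.09,"wx":0,"wy":6.8,"wz":0,"claw":-1},{"x":0.065,"y":0.011,"z":-0.1,"wx":0,"wy":8,"wz":0,"claw":-1},{"x":0.074,"y":0.011,"z":-0.11,"wx":0,"wy":9,"wz":0,"claw":-1}]'
for i in 1; do python3 -m inch '[{"x":0,"y":0,"z":0,"wx":0,"wy":0,"wz":-1.4,"claw":-1},{"x":0,"y":0,"z":0,"wx":0,"wy":0,"wz":-2.8,"claw":-1},{"x":0,"y":0,"z":0,"wx":0,"wy":0,"wz":-4.2,"claw":-1},{"x":0,"y":0,"z":0,"wx":0,"wy":0,"wz":-5.6,"claw":-1},{"x":0,"y":0,"z":0,"wx":0,"wy":0,"wz":-7,"claw":-1},{"x":0,"y":0,"z":0,"wx":0,"wy":0,"wz":-8.4,"claw":-1},{"x":0,"y":0,"z":0,"wx":0,"wy":0,"wz":-9.8,"claw":-1},{"x":0,"y":0,"z":0,"wx":0,"wy":0,"wz":-11.2,"claw":-1}]'; done
python3 -c "
from rig import robot
print(robot.get_state()['q'])"
```

```text
time: 13.68
tcp_pos: [0.4418, -0.0914, 0.2833]
ee_rot: [0.119, -0.511, 0.85, 0.044]
ft_force: [-0.1, 0.3, -0.6]
width: 1.001
finger_force: 0.0
time: 14.35
tcp_pos: [0.4427, -0.0905, 0.283]
ee_rot: [-0.127, 0.852, -0.508, 0.017]
ft_force: [1.2, -0.0, -0.8]
width: 0.998
finger_force: 0.0
[-0.5708421   0.04890213  1.81692127  0.26849729  1.26079244  1.99602993]
```

```bash
python3 -m inch '[{"x":0,"y":0,"z":0,"wx":0,"wy":0,"wz":-1.4,"claw":-1},{"x":0,"y":0,"z":0,"wx":0,"wy":0,"wz":-2.8,"claw":-1},{"x":0,"y":0,"z":0,"wx":0,"wy":0,"wz":-4.2,"claw":-1},{"x":0,"y":0,"z":0,"wx":0,"wy":0,"wz":-5.6,"claw":-1},{"x":0,"y":0,"z":0,"wx":0,"wy":0,"wz":-7,"claw":-1},{"x":0,"y":0,"z":0,"wx":0,"wy":0,"wz":-8.4,"claw":-1},{"x":0,"y":0,"z":0,"wx":0,"wy":0,"wz":-9.8,"claw":-1},{"x":0,"y":0,"z":0,"wx":0,"wy":0,"wz":-11.2,"claw":-1}]'
python3 -m inch '[{"x":0,"y":0,"z":0,"wx":0,"wy":0,"wz":-1.4,"claw":-1},{"x":0,"y":0,"z":0,"wx":0,"wy":0,"wz":-2.8,"claw":-1},{"x":0,"y":0,"z":0,"wx":0,"wy":0,"wz":-4.2,"claw":-1},{"x":0,"y":0,"z":0,"wx":0,"wy":0,"wz":-5.6,"claw":-1},{"x":0,"y":0,"z":0,"wx":0,"wy":0,"wz":-7,"claw":-1},{"x":0,"y":0,"z":0,"wx":0,"wy":0,"wz":-8.4,"claw":-1},{"x":0,"y":0,"z":0,"wx":0,"wy":0,"wz":-9.8,"claw":-1},{"x":0,"y":0,"z":0,"wx":0,"wy":0,"wz":-11.2,"claw":-1}]'
python3 - <<'E'
from rig import robot,viewer
from kin import *
np.set_printoptions(precision=3,suppress=True)
s=robot.get_state();print(s["q"],s["tcp_pos"]);k=np.load("k.npy")
G=goal(-12.5,15,1);z=G.as_matrix()[:,2]
u=np.array([-np.cos(np.radians(12.5)),np.sin(np.radians(12.5)),0])
c=np.array([.603,.120,.157])+.098*u;T=c+z*.019
print("handle point",c,"TCP",T)
print("above",ik(T-z*.1,G,k),delta(s,T-z*.1,G),"low",delta(s,T,G)[0])
E
```

```text
time: 15.02
tcp_pos: [0.4427, -0.0905, 0.2829]
ee_rot: [-0.104, 0.991, -0.049, 0.074]
ft_force: [0.4, 0.2, -0.6]
width: 1.005
finger_force: 0.0
time: 15.68
tcp_pos: [0.4427, -0.0905, 0.2829]
ee_rot: [-0.057, 0.898, 0.422, 0.114]
ft_force: [1.4, -0.1, -0.2]
width: 1.002
finger_force: 0.0
[-0.571  0.049  1.817  0.268  1.261  0.041] [ 0.443 -0.09   0.283]
handle point [0.507 0.141 0.157] TCP [0.512 0.14  0.139]
above (np.float64(0.5065256806597616), array([ 0.239,  0.115,  1.873, -0.144,  0.923, -1.04 ])) (array([ 0.191, -0.116,  0.1  ]), array([ -0.105,  -3.768, -23.611])) low [ 0.178 -0.093  0.196]
```

```bash
python3 -m inch '[{"x":0,"y":0,"z":0,"wx":0,"wy":-0.2,"wz":-1.3,"claw":-1},{"x":0.01,"y":-0.005,"z":0,"wx":0,"wy":-0.4,"wz":-2.6,"claw":-1},{"x":0.02,"y":-0.01,"z":0,"wx":0,"wy":-0.6,"wz":-3.9,"claw":-1},{"x":0.03,"y":-0.02,"z":0,"wx":0,"wy":-0.8,"wz":-5.2,"claw":-1},{"x":0.045,"y":-0.03,"z":0.01,"wx":0,"wy":-1,"wz":-6.5,"claw":-1},{"x":0.06,"y":-0.04,"z":0.015,"wx":0,"wy":-1.2,"wz":-7.8,"claw":-1},{"x":0.075,"y":-0.045,"z":0.02,"wx":0,"wy":-1.4,"wz":-9.1,"claw":-1},{"x":0.085,"y":-0.05,"z":0.03,"wx":0,"wy":-1.6,"wz":-10.4,"claw":-1}]'
python3 - <<'E'
from rig import robot
from h import *
s=robot.get_state();print(s["q"]);print(delta(s,[.4862,.1457,.2356],goal(-12.5,15,1)))
E
```

```text
time: 16.35
tcp_pos: [0.4631, 0.0113, 0.2769]
ee_rot: [0.028, 0.628, 0.775, 0.068]
ft_force: [-0.2, 0.1, 0.0]
width: 0.996
finger_force: 0.0
[-0.20146228  0.04279808  1.81777082  0.1017218   1.16969933 -0.44515142]
(array([0.1248, 0.0438, 0.0531]), array([ -0.018,  -2.155, -13.21 ]))
```

```bash
python3 -m inch '[{"x":0.01,"y":0.003,"z":0,"wx":0,"wy":-0.2,"wz":-1.3,"claw":-1},{"x":0.02,"y":0.007,"z":0.005,"wx":0,"wy":-0.4,"wz":-2.6,"claw":-1},{"x":0.035,"y":0.01,"z":0.01,"wx":0,"wy":-0.6,"wz":-3.9,"claw":-1},{"x":0.05,"y":0.015,"z":0.015,"wx":0,"wy":-0.8,"wz":-5.2,"claw":-1},{"x":0.065,"y":0.02,"z":0.02,"wx":0,"wy":-1,"wz":-6.5,"claw":-1},{"x":0.08,"y":0.027,"z":0.03,"wx":0,"wy":-1.2,"wz":-7.8,"claw":-1},{"x":0.095,"y":0.033,"z":0.035,"wx":0,"wy":-1.4,"wz":-9.1,"claw":-1},{"x":0.11,"y":0.038,"z":0.045,"wx":0,"wy":-1.6,"wz":-10.4,"claw":-1}]'
python3 - <<'E'
from rig import robot
from h import *
s=robot.get_state();print(s["q"]);print(delta(s,[.4862,.1457,.2356],goal(-12.5,15,1)))
E
```

```text
time: 17.02
tcp_pos: [0.483, 0.1294, 0.242]
ee_rot: [0.107, 0.228, 0.968, 0.006]
ft_force: [1.1, 0.6, -0.4]
width: 0.997
finger_force: 0.0
[ 0.17890265  0.10653174  1.85241465 -0.08885809  0.98281683 -0.88729333]
(array([0.0057, 0.0156, 0.0063]), array([ 0.038, -0.553, -2.815]))
```

Next I finish the alignment and check the handle with the wrist camera before descending.

```bash
python3 -m inch '[{"x":0.002,"y":0.005,"z":0.002,"wx":0,"wy":-0.2,"wz":-1,"claw":-1},{"x":0.004,"y":0.01,"z":0.004,"wx":0,"wy":-0.4,"wz":-2,"claw":-1},{"x":0.006,"y":0.016,"z":0.006,"wx":0.04,"wy":-0.55,"wz":-2.82,"claw":-1},{"x":0.006,"y":0.016,"z":0.006,"wx":0.04,"wy":-0.55,"wz":-2.82,"claw":-1},{"x":0.006,"y":0.016,"z":0.006,"wx":0.04,"wy":-0.55,"wz":-2.82,"claw":-1},{"x":0.006,"y":0.016,"z":0.006,"wx":0.04,"wy":-0.55,"wz":-2.82,"claw":-1},{"x":0.006,"y":0.016,"z":0.006,"wx":0.04,"wy":-0.55,"wz":-2.82,"claw":-1},{"x":0.006,"y":0.016,"z":0.006,"wx":0.04,"wy":-0.55,"wz":-2.82,"claw":-1}]'
python3 - <<'E'
from rig import robot,viewer
from h import *
np.set_printoptions(precision=4,suppress=True)
s=robot.get_state();m=viewer.camera_model("wrist");p,d=viewer.camera("wrist");cv2.imwrite("pics/w3.png",p[:,:,::-1])
g=p.astype(int);o=(g[...,0]>150)&(g[...,1]>50)&(g[...,1]<180)&(g[...,2]<70)
l,c,st=blob(o,(0,0,640,400));P=pts(m,d,np.nonzero(l));t=P[P[:,2]>.161-.003]
print(c,st,"top",np.median(t,0),len(t),cv2.minAreaRect(t[:,:2].astype(np.float32)))
G=goal(-12.5,15,1);z=G.as_matrix()[:,2]
print(s["tcp_pos"],delta(s,np.array([.507,.141,.157])+.019*z,G), rot(s).inv().apply([0,0,.01]))
E
```

```text
time: 17.68
tcp_pos: [0.4859, 0.1452, 0.2354]
ee_rot: [0.128, 0.111, 0.985, -0.014]
ft_force: [-0.4, -0.6, -0.1]
width: 0.999
finger_force: 0.0
[315.6777 217.6564] [ 306  185   20   67 1272] top [0.5107 0.1394 0.1635] 1226 ((0.5152519941329956, 0.13843737542629242), (0.014964976347982883, 0.059599507600069046), 78.08277130126953)
[0.4859 0.1452 0.2354] (array([-0.0008,  0.0005,  0.1002]), array([-0.005, -0.031, -0.07 ])) [-0.0026  0.     -0.0097]
```

View pics/w3.png

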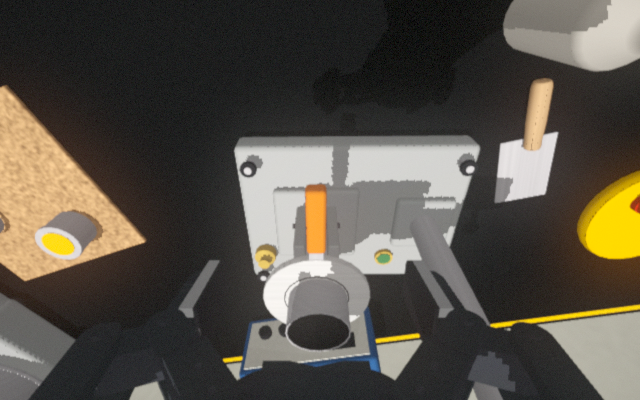

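The orange handle is centred between the fingers, at (316,218), in line with the tool, and the tin stands on the ring at (318,320). I'll descend and grip.

```bash
python3 -m inch '[{"x":0,"y":0,"z":0.015,"wx":0,"wy":0,"wz":-0.07,"claw":-1},{"x":0,"y":0,"z":0.03,"wx":0,"wy":0,"wz":-0.07,"claw":-1},{"x":-0.001,"y":0,"z":0.05,"wx":0,"wy":0,"wz":-0.07,"claw":-1},{"x":-0.001,"y":0,"z":0.07,"wx":0,"wy":0,"wz":-0.07,"claw":-1},{"x":-0.001,"y":0.0005,"z":0.085,"wx":0,"wy":0,"wz":-0.07,"claw":-1},{"x":-0.001,"y":0.0005,"z":0.095,"wx":0,"wy":0,"wz":-0.07,"claw":-0.5},{"x":-0.001,"y":0.0005,"z":0.1,"wx":0,"wy":0,"wz":-0.07,"claw":0},{"x":-0.001,"y":0.0005,"z":0.1,"wx":0,"wy":0,"wz":-0.07,"claw":0.4}]'
python3 -m inch '[{"x":0,"y":0,"z":0,"wx":0,"wy":0,"wz":0,"claw":0.5},{"x":0,"y":0,"z":0,"wx":0,"wy":0,"wz":0,"claw":0.6},{"x":0,"y":0,"z":0,"wx":0,"wy":0,"wz":0,"claw":0.7},{"x":0,"y":0,"z":0,"wx":0,"wy":0,"wz":0,"claw":1},{"x":0,"y":0,"z":0,"wx":0,"wy":0,"wz":0,"claw":1},{"x":0,"y":0,"z":0,"wx":0,"wy":0,"wz":0,"claw":1},{"x":0,"y":0,"z":0,"wx":0,"wy":0,"wz":0,"claw":1},{"x":0,"y":0,"z":0,"wx":0,"wy":0,"wz":0,"claw":1}]'
python3 - <<'E'
from rig import robot
from h import *
s=robot.get_state();print(s["tcp_pos"],s["ft_force"],s["torque"],s["width"]);R=rot(s).inv()
for h in(.008,.02,.0245,.03): print(h,R.apply([0,0,h]).round(4))
E
```

```text
time: 18.4
tcp_pos: [0.5114, 0.1401, 0.1378]
ee_rot: [0.127, 0.107, 0.986, -0.015]
ft_force: [-0.4, -0.9, -0.4]
width: 0.606
finger_force: 0.0
time: 19.07
tcp_pos: [0.5118, 0.1394, 0.1397]
ee_rot: [0.129, 0.107, 0.986, -0.015]
ft_force: [-1.6, -7.4, 3.5]
width: 0.175
finger_force: 58.3
[0.5118164  0.13937351 0.13971158] [-1.58248102 -7.39976829  3.52744892] [-0.93849227  0.09306757 -0.20394477] 0.17487236017893856
0.008 [-0.0021 -0.     -0.0077]
0.02 [-0.0051 -0.     -0.0193]
0.0245 [-0.0063 -0.0001 -0.0237]
0.03 [-0.0077 -0.0001 -0.029 ]
```

```bash
python3 -m inch '[{"x":-0.0008,"y":-0.0004,"z":-0.003,"wx":0,"wy":0,"wz":0,"claw":1},{"x":-0.0016,"y":-0.0006,"z":-0.006,"wx":0,"wy":0,"wz":0,"claw":1},{"x":-0.0024,"y":-0.0006,"z":-0.009,"wx":0,"wy":0,"wz":0,"claw":1},{"x":-0.0032,"y":-0.0006,"z":-0.012,"wx":0,"wy":0,"wz":0,"claw":1},{"x":-0.004,"y":-0.0006,"z":-0.015,"wx":0,"wy":0,"wz":0,"claw":1},{"x":-0.0048,"y":-0.0006,"z":-0.018,"wx":0,"wy":0,"wz":0,"claw":1},{"x":-0.0055,"y":-0.0006,"z":-0.021,"wx":0,"wy":0,"wz":0,"claw":1},{"x":-0.0062,"y":-0.0006,"z":-0.0235,"wx":0,"wy":0,"wz":0,"claw":1}]'
```

```text
time: 19.73
tcp_pos: [0.5118, 0.1394, 0.1631]
ee_rot: [0.128, 0.107, 0.986, -0.015]
ft_force: [6.0, -4.3, -12.0]
width: 0.173
finger_force: 58.6
```

```bash
python3 - <<'E'
from rig import robot,viewer
from h import *
s=robot.get_state();print(s["tcp_pos"],s["ft_force"])
m=viewer.camera_model("scene");p,d=viewer.camera("scene")
Q=pts(m,d,tuple(a.ravel() for a in np.mgrid[175:250,340:405]));r=np.hypot(Q[:,0]-.603,Q[:,1]-.12);t=Q[(r>.032)&(r<.048)&(Q[:,2]>.15)&(Q[:,2]<.26)]
print("stage z",np.median(t[:,2]),len(t))
E
```

```text
[0.51175413 0.13935271 0.16308625] [  5.96092745  -4.30628373 -11.98933591]
stage z 0.18617155899044582 293
```

```bash
python3 -m inch '[{"x":-0.0008,"y":0,"z":-0.003,"wx":0,"wy":0,"wz":0,"claw":1},{"x":-0.0016,"y":0,"z":-0.006,"wx":0,"wy":0,"wz":0,"claw":1},{"x":-0.0024,"y":0,"z":-0.009,"wx":0,"wy":0,"wz":0,"claw":1},{"x":-0.0032,"y":0,"z":-0.012,"wx":0,"wy":0,"wz":0,"claw":1},{"x":-0.004,"y":0,"z":-0.015,"wx":0,"wy":0,"wz":0,"claw":1},{"x":-0.0048,"y":0,"z":-0.018,"wx":0,"wy":0,"wz":0,"claw":1},{"x":-0.0056,"y":0,"z":-0.021,"wx":0,"wy":0,"wz":0,"claw":1},{"x":-0.0064,"y":0,"z":-0.0242,"wx":0,"wy":0,"wz":0,"claw":1}]'
python3 -m inch '[{"x":-0.0008,"y":0,"z":-0.003,"wx":0,"wy":0,"wz":0,"claw":1},{"x":-0.0016,"y":0,"z":-0.006,"wx":0,"wy":0,"wz":0,"claw":1},{"x":-0.0024,"y":0,"z":-0.009,"wx":0,"wy":0,"wz":0,"claw":1},{"x":-0.0032,"y":0,"z":-0.012,"wx":0,"wy":0,"wz":0,"claw":1},{"x":-0.004,"y":0,"z":-0.015,"wx":0,"wy":0,"wz":0,"claw":1},{"x":-0.0048,"y":0,"z":-0.018,"wx":0,"wy":0,"wz":0,"claw":1},{"x":-0.0056,"y":0,"z":-0.021,"wx":0,"wy":0,"wz":0,"claw":1},{"x":-0.0061,"y":0,"z":-0.023,"wx":0,"wy":0,"wz":0,"claw":1}]'
python3 - <<'E'
from rig import robot,viewer
from h import *
s=robot.get_state();print(s["tcp_pos"],s["ft_force"])
m=viewer.camera_model("scene");p,d=viewer.camera("scene")
Q=pts(m,d,tuple(a.ravel() for a in np.mgrid[155:250,340:405]));r=np.hypot(Q[:,0]-.603,Q[:,1]-.12);t=Q[(r>.034)&(r<.048)&(Q[:,2]>.2)&(Q[:,2]<.26)]
print("stage z",np.median(t[:,2]),len(t))
cv2.imwrite("pics/s5.png",cv2.resize(p[130:250,300:444],None,fx=5,fy=5)[:,:,::-1])
E
```

```text
time: 20.45
tcp_pos: [0.5118, 0.1394, 0.1882]
ee_rot: [0.128, 0.107, 0.986, -0.015]
ft_force: [4.8, -4.7, -11.0]
width: 0.174
finger_force: 59.0
time: 21.12
tcp_pos: [0.5118, 0.1394, 0.2119]
ee_rot: [0.129, 0.107, 0.986, -0.015]
ft_force: [4.1, -4.1, -6.5]
width: 0.174
finger_force: 59.7
[0.51178194 0.13935538 0.21194235] [ 4.0736568  -4.06361869 -6.50444974]
stage z 0.23512854762261254 261
```

The force has dropped at about 0.086. I'll add 1.5 mm to be sure of the click, then lower onto the pawl.

```bash
python3 -m inch '[{"x":-0.0002,"y":0,"z":-0.0007,"wx":0,"wy":0,"wz":0,"claw":1},{"x":-0.0004,"y":0,"z":-0.0015,"wx":0,"wy":0,"wz":0,"claw":1},{"x":-0.0004,"y":0,"z":-0.0015,"wx":0,"wy":0,"wz":0,"claw":1},{"x":-0.0004,"y":0,"z":-0.0015,"wx":0,"wy":0,"wz":0,"claw":1},{"x":-0.0004,"y":0,"z":-0.0015,"wx":0,"wy":0,"wz":0,"claw":1},{"x":-0.0004,"y":0,"z":-0.0015,"wx":0,"wy":0,"wz":0,"claw":1},{"x":-0.0004,"y":0,"z":-0.0015,"wx":0,"wy":0,"wz":0,"claw":1},{"x":-0.0004,"y":0,"z":-0.0015,"wx":0,"wy":0,"wz":0,"claw":1}]'
python3 -m inch '[{"x":0.0002,"y":0,"z":0.0006,"wx":0,"wy":0,"wz":0,"claw":1},{"x":0.0003,"y":0,"z":0.0012,"wx":0,"wy":0,"wz":0,"claw":1},{"x":0.0005,"y":0,"z":0.0018,"wx":0,"wy":0,"wz":0,"claw":1},{"x":0.0006,"y":0,"z":0.0024,"wx":0,"wy":0,"wz":0,"claw":1},{"x":0.0008,"y":0,"z":0.003,"wx":0,"wy":0,"wz":0,"claw":1},{"x":0.0009,"y":0,"z":0.0035,"wx":0,"wy":0,"wz":0,"claw":1},{"x":0.001,"y":0,"z":0.0038,"wx":0,"wy":0,"wz":0,"claw":1},{"x":0.001,"y":0,"z":0.0038,"wx":0,"wy":0,"wz":0,"claw":1}]'
```

```text
time: 21.83
tcp_pos: [0.5118, 0.1393, 0.2137]
ee_rot: [0.129, 0.107, 0.986, -0.015]
ft_force: [2.5, -4.0, -5.1]
width: 0.175
finger_force: 59.9
time: 22.5
tcp_pos: [0.5118, 0.1394, 0.2099]
ee_rot: [0.129, 0.107, 0.986, -0.015]
ft_force: [2.2, -4.3, -3.6]
width: 0.177
finger_force: 60.3
```

```bash
python3 -m inch '[{"x":0.0001,"y":0,"z":0.0003,"wx":0,"wy":0,"wz":0,"claw":1},{"x":0.0002,"y":0,"z":0.0006,"wx":0,"wy":0,"wz":0,"claw":1},{"x":0.0002,"y":0,"z":0.001,"wx":0,"wy":0,"wz":0,"claw":1},{"x":0.0002,"y":0,"z":0.001,"wx":0,"wy":0,"wz":0,"claw":1},{"x":0.0002,"y":0,"z":0.001,"wx":0,"wy":0,"wz":0,"claw":1},{"x":0.0002,"y":0,"z":0.001,"wx":0,"wy":0,"wz":0,"claw":1},{"x":0.0002,"y":0,"z":0.001,"wx":0,"wy":0,"wz":0,"claw":1},{"x":0.0002,"y":0,"z":0.001,"wx":0,"wy":0,"wz":0,"claw":1}]'
```

```text
time: 23.17
tcp_pos: [0.5118, 0.1394, 0.2097]
ee_rot: [0.129, 0.107, 0.986, -0.015]
ft_force: [-2.4, -4.8, 5.2]
width: 0.174
finger_force: 61.4
```

The stage stops at exactly +0.084, with the pawl carrying it. I'll release and retreat.

```bash
python3 -m inch '[{"x":0,"y":0,"z":-0.0006,"wx":0,"wy":0,"wz":0,"claw":1},{"x":0,"y":0,"z":-0.0006,"wx":0,"wy":0,"wz":0,"claw":0.5},{"x":0,"y":0,"z":-0.0006,"wx":0,"wy":0,"wz":0,"claw":0},{"x":0,"y":0,"z":-0.0006,"wx":0,"wy":0,"wz":0,"claw":-0.3},{"x":0,"y":0,"z":-0.0006,"wx":0,"wy":0,"wz":0,"claw":-0.3},{"x":0,"y":0,"z":-0.0006,"wx":0,"wy":0,"wz":0,"claw":-0.3},{"x":0,"y":0,"z":-0.0006,"wx":0,"wy":0,"wz":0,"claw":-0.3},{"x":0,"y":0,"z":-0.0006,"wx":0,"wy":0,"wz":0,"claw":-0.3}]'
python3 -m inch '[{"x":0.002,"y":0,"z":-0.01,"wx":0,"wy":0,"wz":0,"claw":-0.3},{"x":0.006,"y":0,"z":-0.025,"wx":0,"wy":0,"wz":0,"claw":-0.3},{"x":0.012,"y":0,"z":-0.04,"wx":0,"wy":0,"wz":0,"claw":-0.3},{"x":0.02,"y":0,"z":-0.055,"wx":0,"wy":0,"wz":0,"claw":-0.3},{"x":0.03,"y":0,"z":-0.07,"wx":0,"wy":0,"wz":0,"claw":-0.3},{"x":0.035,"y":0,"z":-0.08,"wx":0,"wy":0,"wz":0,"claw":-0.3},{"x":0.035,"y":0,"z":-0.08,"wx":0,"wy":0,"wz":0,"claw":-0.3},{"x":0.035,"y":0,"z":-0.08,"wx":0,"wy":0,"wz":0,"claw":-0.3}]'
python3 - <<'E'
from rig import robot,viewer
from h import *
s=robot.get_state();print(s["tcp_pos"],s["ft_force"])
m=viewer.camera_model("scene");p,d=viewer.camera("scene")
Q=pts(m,d,tuple(a.ravel() for a in np.mgrid[155:250,340:405]));r=np.hypot(Q[:,0]-.603,Q[:,1]-.12);t=Q[(r>.034)&(r<.048)&(Q[:,2]>.2)&(Q[:,2]<.255)]
print("stage z",np.median(t[:,2]),len(t))
q,_=viewer.camera("wrist")
cv2.imwrite("pics/s6.png",np.hstack([cv2.resize(p[130:250,310:430],(390,390)),cv2.resize(q[:,120:520],(390,390))])[:,:,::-1])
E
```

```text
time: 23.83
tcp_pos: [0.5114, 0.14, 0.2089]
ee_rot: [0.128, 0.107, 0.986, -0.014]
ft_force: [0.2, -0.2, -0.5]
width: 0.649
finger_force: 0.0
time: 24.5
tcp_pos: [0.4588, 0.1519, 0.2781]
ee_rot: [0.129, 0.107, 0.986, -0.014]
ft_force: [0.4, -0.2, 0.2]
width: 0.649
finger_force: 0.0
[0.4587651  0.15188748 0.27812444] [ 0.37487478 -0.20158594  0.16223933]
stage z 0.2328879645815078 257
```

View pics/s6.png

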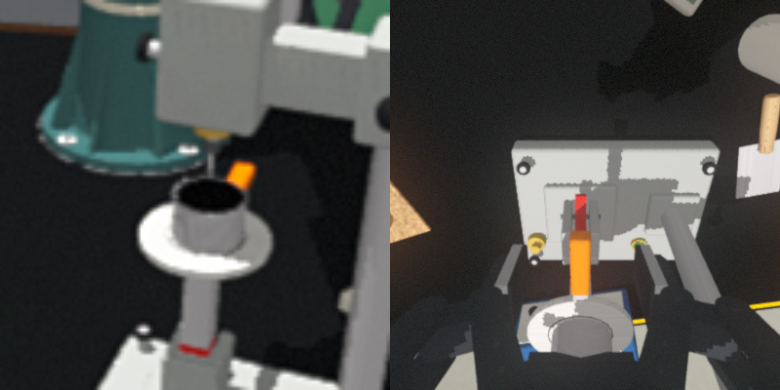

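The tin stands on the stage at (208,215) with the needle just above it. The red band sits just clear of the collar at (197,349), and the gripper is free.

```bash
python3 -c "
from rig import robot
print(robot.sign_off())"
```

```text
the job is handed in; nothing more can be done
None
```

The bitumen tin stands on the middle of the stage, and the stage rests on its pawl at the sixth notch (0.084 m) with the red band just clear of the collar; the gripper is clear, and I handed the job in at about 24.6 s.

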